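Tip out the film rolls and photograph them

ROBOT

A 6-joint arm with a two-finger parallel gripper is mounted at the origin on the work surface. World frame = base frame: x ahead of the robot, y to its left, z up, the work surface at z = 0. Lengths are in m, angles in rad, forces in N, time in s.
With the tool pointing down it reaches from about 0.4 to 0.825 m from the base axis. Payload 7 kg.
Tool frame: the origin (TCP) lies between the finger pads, 19 mm behind the fingertips; this is the grasp point; z points along the fingers, y is the line along which they close (so a half turn about z gives the same grasp; the last joint's range is limited). The gripper opens to 88 mm and grips with 3 to 60 N. Pads are 19 mm wide; open, the fingers measure 130 mm over their backs; the gripper's body (78 mm by 193 mm) begins 47 mm behind the grasp point.
Start: joints at [-1.017, 0.359, 0.012, 0, -1.224, -0.288], TCP at [0.177, -0.651, 0.245] pointing down, gripper open.
Joint ranges: [-3.07, 3.07], [-1.43, 2.12], [-1.02, 1.25], [-3.03, 1.67], [-3.05, -0], [-3.03, 3.03]. Speed limits (rad/s): [2.39, 2.39, 3.01, 3.14, 3.14, 3.14].

INTERFACE

Orientations are given as [roll, pitch, yaw] about the fixed x, y, z axes, in that order (R = Rz(yaw) Ry(pitch) Rx(roll)).
In Python, from station import get_state, grab_frame, calibration, job_done, boxes_of, regions_of, spot_point gives the robot as it stands. The module is installed in compiled form; this text tells all that it offers.
- The arm moves only by the tool arm_command, never from a script. Its argument "commands" is a list of rows, each an object of numbers: "tx", "ty", "tz": the shift along the tool's x, y, z each as a share of 25 cm, from -1 to 1; "twist": the turn about the tool's z as a share of 180 degrees, from -1 to 1. A call has exactly 8 rows; each row is the pose to reach, as a shift and turn from the pose commanded when the call began, along the tool's axes at that moment, turning the shorter way round; what a row does not reach only later rows make up. A row lasts 1/12 s, in which the tool goes at most 41.7 mm and 7.16 degrees, less where a joint would pass 70% of its speed; a pose out of reach is approached as far as the arm can. A call with a number of a shift or a turn outside -1 to 1 is refused whole. A call with a gripper value outside its range is refused whole. "claw" is the opening, from 0 (shut) to 1 (fully open), set as the call begins (left out, the last holds). The fingers move at their own pace and stop on an object; "grip_force" is the grip in N (left out, the last holds). Time passes only in rows, so rows that repeat a pose let the fingers close, or fill a call up. It gives the time, the measured TCP pose, the force, the opening and the grip force at its end, in the units of the state.
- get_state(): the state, without advancing time (a new reading comes with each control period).
- grab_frame(name): name is "side" or "top"; returns the picture (480x640x3 uint8, red, green, blue); there is no depth.
- calibration(name): a dict with "camera_matrix" (3x3 intrinsics, pixels), "extrinsics" (4x4, takes a point from camera to world coordinates). Camera axes: x right, y down, z forward; pixel columns grow to the right and rows downward; lengths in m; the calibration is good to about 2 mm. A picture is of the moment at which its call begins. calibration takes no time and is no camera call.
- job_done(): hands the job in; it is judged then, once.
Trained networks look in the newest picture that a camera, given by its name, has taken for a name from the list of things; names that differ only in an ending like _2 or _b are one class to them, and where a whole thing is asked for, a point or a joint stands for the part that bears it (a point fixed in the world has none). Each returns a list of dicts, best first, with "score" (0 to 1); they miss things now and then, are a little off and sometimes report something else, mostly with a low value. They report only what shows in the picture. A call takes as long as a camera call. They do not tell look-alikes from the thing itself.
- boxes_of(query, camera): "rect" ([left, top, right, bottom] in pixels, round what is visible of it).
- regions_of(query, camera): "region" (480x640 bool, what is visible of it) and "rect" ([left, top, right, bottom] in pixels, round what is visible of it).
- spot_point(query, camera): "uv" ([column, row] in pixels: a listed point, or the origin of a listed thing).
The state is a dict: "t": time; "q": joint angles; "qd": joint speeds; "joint_efforts": joint torques, N m; "eef_pos": TCP position; "ee_rot": TCP orientation; "force": force on the tool from outside, world axes, zero at the start; "moment": the same for the moment, N m; "width": finger opening in m; "gripper_force": force on a finger pad.
Only numpy, scipy, OpenCV 4.12 (cv2) and the standard library are available. Lean on these libraries where they do the work, as an engineer would, in place of code of your own. Each camera call takes 0.05 s, during which the arm holds its last target. There are 200 camera calls.

TASK

Get the batch of film rolls photographed on the light table: first lay all the black negative carriers flat in the green tray, next swing the tub's clear lid fully back until it snaps past its detent and stays, and only then tip the tub by its side bar so that every roll goes onto the glowing panel. Let the tub back down level, shut its lid, and last of all squeeze the red trigger of the shutter grip right in and let it go. The rolls stay on the panel, and the lens and the lens cap standing beside the tub are to be left alone.

Things in the scene. Friction and masses are not known exactly. Their poses are not given: they have to be found in the camera images.
- station: fixed bamboo light table, 290 x 325 mm, turned a little about z; origin at table level, z up. Its white glowing panel (250 mm along x, 285 mm along y, 35 mm above the table) has a black rim 12 mm high; on its +y side stands the tipping tub
- panel (a point): centre of the glowing panel, on its surface; axes as the light table's; inside the rim x is -125..125 mm, y -142.5..142.5 mm
- tub_pivot (a point): middle of the horizontal axis on which the tub tips, 110 mm above the table (station frame: 45, 145, 110 mm); fixed; the axis runs along the light table's x, between two dark posts 172 mm apart and 120 mm tall
- tub (a joint): tip angle of the blue film tub (rad): 0 level, grows to 2.1 as it tips towards -y of the light table and pours over the panel; it empties surely near 2.0. Its weight (0.35 kg) brings it back to 0 unless held; 2 to 5 N at the handle. Open-topped, 150 mm along x, 112 along y, 60 deep, rim 125 mm above the table when level; the front (-y) wall slopes
- tub_handle (a point): grip point on the tub's round steel side bar (10 mm diameter, 95 mm long, along the light table's x, out to the tub's -x side); 58 mm from the tub's wall. Tub level: -133, +70, -30 mm (light table's x, y, z) from tub_pivot; circles the pivot axis (radius 76 mm), up and over to -y, as the tub tips. Pinch from above, closing along y; the bar may turn in the pads
- lid (a joint): angle of the tub's clear lid against the tub (rad): 0 shut, 2.6 fully back at its stop. Over-centre sprung hinge on the tub's rear (+y) rim: let go below about 1.8 rad it snaps shut, past that it snaps back to 2.6 and stays, also while the tub is tipped. Opening takes 1 to 2 N at the bar
- lid_bar (a point): middle of the orange round bar (8 mm diameter, 80 mm long, along the light table's x) on two wires in front of the lid's free edge, with a 31 mm gap to that edge; 147 mm from the hinge axis. Pinch from above, closing along the light table's y; it may turn in the pads through the whole swing. With the lid shut it overhangs the panel
- lid_hinge (a point): middle of the lid's hinge axis, along the light table's x; with the tub level 125.5 mm above the table and 92 mm towards +y from tub_pivot. The lid swings up and over from -y to +y of the light table. The bar's centre is 4 mm off the hinge's plane (above it when shut)
- tray: fixed green open tray for the carriers, 210 x 120 mm outside (long side along its x), 22 mm high, walls and floor 5 mm; origin at the middle of its underside; stands left or right of the light table
- grip: fixed shutter-release grip on an aluminium foot: a black upright post 24 mm thick (its x from 6 to 30 mm), 30 mm wide, top 110 mm above the table, with the red trigger lever on its -x side. Origin at table level; turned about z
- grip_squeeze (a point): point 88 mm above the table midway between the post's far (+x) face and the outer face of the squeezed lever (3 mm from the grip's origin along its x): a good TCP position for a pinch from above closing along the grip's x. Over post and lever at rest the width there is 61 mm, squeezed to the stop about 45 mm
- trigger (a joint): angle of the red sprung trigger lever (rad): 0 at rest, 0.28 squeezed right in against its stop; springs back. Hinged at its foot 26 mm above the table; full squeeze takes about 8 N at the tip
- trigger_tip (a point): middle of the trigger lever near its top, 70 mm from its hinge along the lever; the lever is 80 mm long, 26 mm wide, 8 mm thick
- carrier0: negative carrier: black plate 80 x 44 x 10 mm with an orange grip rib on top (50 mm along x, 12 mm wide, from 10 to 34 mm high), about 60 g; origin under its middle, x along its length. May be absent
- carrier1: negative carrier: black plate 80 x 44 x 10 mm with an orange grip rib on top (50 mm along x, 12 mm wide, from 10 to 34 mm high), about 60 g; origin under its middle, x along its length. May be absent
- carrier2: negative carrier: black plate 80 x 44 x 10 mm with an orange grip rib on top (50 mm along x, 12 mm wide, from 10 to 34 mm high), about 60 g; origin under its middle, x along its length. May be absent
- roll0: yellow film roll on a black spool, cylinder 64 mm long, 26 mm in diameter, 35 g; origin at its centre, x along its axis; starts in the tub. May be absent
- roll1: green film roll on a black spool, cylinder 64 mm long, 26 mm in diameter, 35 g; origin at its centre, x along its axis; starts in the tub. May be absent
- roll2: white film roll on a black spool, cylinder 64 mm long, 26 mm in diameter, 35 g; origin at its centre, x along its axis; starts in the tub. May be absent
- roll3: red film roll on a black spool, cylinder 64 mm long, 26 mm in diameter, 35 g; origin at its centre, x along its axis; starts in the tub. May be absent
- lens: bystander: dark metal lens, 62 mm diameter, 42 mm high, origin under its middle
- lens_cap: bystander: black lens cap, 60 mm diameter, 12 mm high, origin under its middle
Things that resemble listed ones, but are neither listed nor needed, are in the scene too. Leave any blue or purple look-alike of the carrier0 alone.

How it is judged:
On the way, in this order (a step that is already met when the one before it is completed fails the run):
1. all carriers lie flat in the tray (x of carrier0 in the frame of tray between -0.1 and 0.1 m and y of carrier0 in the frame of tray between -0.055 and 0.055 m and z of carrier0 in the frame of tray between -0.005 and 0.012 m and angle between each of carrier0, carrier1, carrier2's own z axis and vertical below 0.12 rad and linear speed of each of carrier0, carrier1, carrier2 below 0.03 m/s and x of carrier1 in the frame of tray between -0.1 and 0.1 m and y of carrier1 in the frame of tray between -0.055 and 0.055 m and z of carrier1 in the frame of tray between -0.005 and 0.012 m and x of carrier2 in the frame of tray between -0.1 and 0.1 m and y of carrier2 in the frame of tray between -0.055 and 0.055 m and z of carrier2 in the frame of tray between -0.005 and 0.012 m), for 0.2 s.
2. the lid is fully back, past its detent (value of joint lid above 2.35 rad and value of joint tub below 0.15 rad), for 0.3 s.
3. the tub is tipped with the lid fully back (value of joint tub above 0.8 rad and value of joint lid above 2.2 rad), for 0.1 s.
4. all rolls are on the panel and the tub is level again (x of roll0 in the frame of panel between -0.125 and 0.125 m and y of roll0 in the frame of panel between -0.1425 and 0.1425 m and z of roll0 in the frame of panel between 0 and 0.05 m and x of roll1 in the frame of panel between -0.125 and 0.125 m and y of roll1 in the frame of panel between -0.1425 and 0.1425 m and z of roll1 in the frame of panel between 0 and 0.05 m and x of roll2 in the frame of panel between -0.125 and 0.125 m and y of roll2 in the frame of panel between -0.1425 and 0.1425 m and z of roll2 in the frame of panel between 0 and 0.05 m and x of roll3 in the frame of panel between -0.125 and 0.125 m and y of roll3 in the frame of panel between -0.1425 and 0.1425 m and z of roll3 in the frame of panel between 0 and 0.05 m and value of joint tub below 0.1 rad), for 0.2 s.
5. the lid is shut (value of joint each of lid, tub below 0.1 rad), for 0.2 s.
6. the trigger is squeezed right in (value of joint trigger above 0.22 rad), for 0.1 s.
7. the trigger is released (value of joint trigger below 0.05 rad), for 0.1 s.
At the end, for the whole second after the job is handed in: every carrier lies flat (within 0.12 rad) on the tray's floor inside its walls, every roll lies at rest on the panel inside its rim, the tub is level and the lid shut (each within 0.1 rad), and the trigger is released (below 0.05 rad) (all of step 1 and all of step 5 and x of roll0 in the frame of panel between -0.125 and 0.125 m and y of roll0 in the frame of panel between -0.1425 and 0.1425 m and z of roll0 in the frame of panel between 0 and 0.05 m and x of roll1 in the frame of panel between -0.125 and 0.125 m and y of roll1 in the frame of panel between -0.1425 and 0.1425 m and z of roll1 in the frame of panel between 0 and 0.05 m and x of roll2 in the frame of panel between -0.125 and 0.125 m and y of roll2 in the frame of panel between -0.1425 and 0.1425 m and z of roll2 in the frame of panel between 0 and 0.05 m and x of roll3 in the frame of panel between -0.125 and 0.125 m and y of roll3 in the frame of panel between -0.1425 and 0.1425 m and z of roll3 in the frame of panel between 0 and 0.05 m and linear speed of each of roll0, roll1, roll2, roll3 below 0.05 m/s and value of joint trigger below 0.05 rad); the robot touches nothing.
It fails at once if the tub is tipped (over 0.3 rad) while its lid is not fully back (under 2.1 rad) (value of joint tub above 0.3 rad and value of joint lid below 2.1 rad).
It fails at once if the trigger is squeezed (over 0.15 rad) while the lid is open, the tub tipped or a roll still in the tub (value of joint trigger above 0.15 rad and (value of joint lid above 0.4 rad or value of joint tub above 0.3 rad or y of any of roll0, roll1, roll2, roll3 in the frame of panel above 0.15 m)).
It fails at once if the lens or lens cap is pushed more than 30 mm (distance of any of lens, lens_cap from where it was at the start of the episode above 0.03 m).
Of carrier0, carrier1, carrier2 only 1 to 3 are there at a start; the rules pass over those that are not, and their reading is None.
Of roll0, roll1, roll2, roll3 only 2 to 4 are there at a start; the rules pass over those that are not, and their reading is None.
At some moment in a run one of carrier0, carrier1, carrier2 may be knocked a few centimetres aside while the robot is not near it.
Once in a run the grip may slacken for a moment while it holds something.
It also fails if it takes over 210 s, if anything falls off the work surface, if the arm or the gripper's body presses on something with over 40 N, if the wrist force passes 120 N, or if a joint passes its speed limit or range.

## Working session

There is one attempt and no reset: what is moved stays moved. The work goes in short steps, Python scripts to look and compute and a tool call to move; the robot and the scene stay as the last step left them, time stands still between calls to the robot, and variables do not carry over. Pictures are saved under pics/ and viewed, at most 18 in all, crops included, and the job is handed in when it is done.

Besides the shell and the picture viewer there is one more tool, called after ">>>" as name(argument=value, ...) on one line, values as JSON. arm_command: Moves the arm, as the interface text tells. Shift numbers are shares of 25 cm and turn numbers shares of 180 degrees, none past 1 either way. Its arguments: {"type":"object","properties":{"commands":{"type":"array"},"claw":{"type":"number"},"grip_force":{"type":"number"}},"required":["commands"]}

```bash
mkdir -p pics; cat > h.py <<'E'
import numpy as np,cv2
from station import *
def proj(n,P):
    c=calibration(n);K=np.array(c["camera_matrix"]);T=np.array(c["extrinsics"])
    p=np.linalg.inv(T)@np.append(P,1);q=K@p[:3];return q[:2]/q[2]
def ray(n,uv):
    c=calibration(n);K=np.array(c["camera_matrix"]);T=np.array(c["extrinsics"])
    d=T[:3,:3]@np.linalg.solve(K,[uv[0],uv[1],1]);return T[:3,3],d
def atz(n,uv,z):
    o,d=ray(n,uv);return o+d*(z-o[2])/d[2]
def tri(a,b):
    (o1,d1),(o2,d2)=ray("top",a),ray("side",b)
    d1/=np.linalg.norm(d1);d2/=np.linalg.norm(d2)
    A=np.c_[d1,-d2];s=np.linalg.lstsq(A,o2-o1,rcond=None)[0]
    p,q=o1+s[0]*d1,o2+s[1]*d2;return (p+q)/2,np.linalg.norm(p-q)
def save(n,name,box=None,k=1):
    f=grab_frame(n)
    if box:f=f[box[1]:box[3],box[0]:box[2]]
    f=cv2.resize(f,None,fx=k,fy=k,interpolation=cv2.INTER_CUBIC) if k!=1 else f
    cv2.imwrite("pics/"+name,f[:,:,::-1])
E
python3 - <<'E'
from h import *
np.set_printoptions(precision=3,suppress=True)
for n in("top","side"):
    save(n,n+"0.png")
    print(n,calibration(n)["extrinsics"])
    for q in["station","panel","tub_pivot","tub_handle","lid_bar","lid_hinge","tray","grip","grip_squeeze","trigger_tip","carrier0","roll0","lens","lens_cap"]:
        print(q,[(round(d["score"],2),np.round(d["uv"],0).astype(int).tolist()) for d in spot_point(q,n)[:5]])
s=get_state();print(s["t"],s["eef_pos"],s["ee_rot"],s["width"])
E
```

```text
top [[ 0.023 -0.994  0.111  0.377]
 [-1.    -0.024 -0.012  0.018]
 [ 0.015 -0.11  -0.994  1.066]
 [ 0.     0.     0.     1.   ]]
station [(0.96, [358, 227]), (0.19, [404, 237])]
panel [(0.6, [359, 226]), (0.37, [502, 235])]
tub_pivot [(0.92, [282, 196]), (0.68, [515, 231])]
tub_handle [(0.8, [249, 264])]
lid_bar [(0.58, [312, 195])]
lid_hinge [(0.78, [236, 196])]
tray [(0.95, [139, 230])]
grip [(0.81, [503, 236])]
grip_squeeze [(0.56, [513, 232])]
trigger_tip [(0.73, [515, 244])]
carrier0 [(0.83, [440, 353]), (0.74, [405, 235]), (0.57, [481, 316])]
roll0 []
lens [(0.61, [242, 141])]
lens_cap [(0.86, [224, 281]), (0.71, [247, 265])]
side [[-0.869  0.282 -0.408  0.868]
 [ 0.495  0.478 -0.725  0.651]
 [-0.009 -0.832 -0.555  0.602]
 [ 0.     0.     0.     1.   ]]
station [(0.85, [296, 274])]
panel [(0.56, [288, 255])]
tub_pivot [(0.83, [308, 279])]
tub_handle [(0.83, [393, 284]), (0.47, [336, 298])]
lid_bar [(0.93, [289, 248])]
lid_hinge [(0.65, [338, 299])]
tray [(0.61, [453, 445])]
grip [(0.78, [239, 205])]
grip_squeeze [(0.97, [235, 175]), (0.37, [420, 329])]
trigger_tip [(0.73, [276, 233]), (0.46, [250, 168])]
carrier0 [(0.91, [307, 197]), (0.81, [275, 233]), (0.61, [349, 203])]
roll0 [(0.47, [291, 250])]
lens [(0.89, [251, 396])]
lens_cap [(0.56, [420, 330])]
1.5 [ 0.177 -0.651  0.245] [ 3.142 -0.    -2.876] 0.08739129319480929
```

View pics/top0.png

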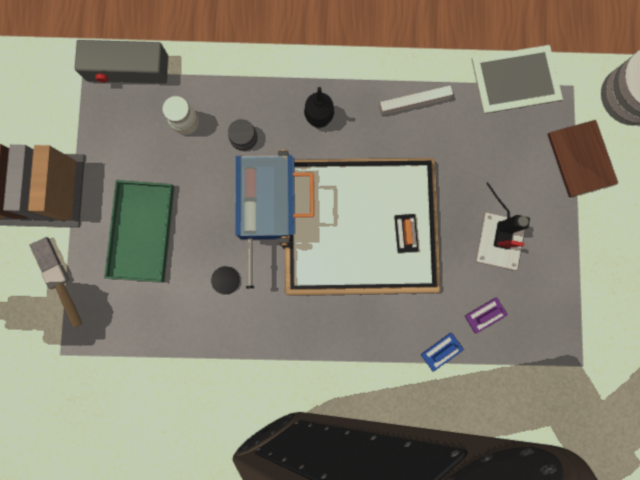

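View pics/side0.png

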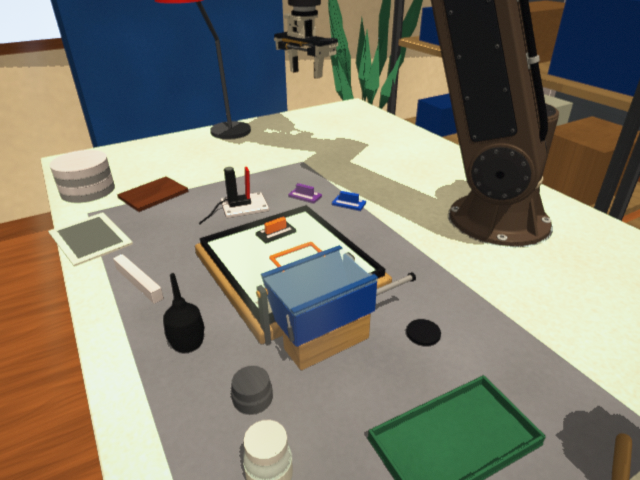

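The top view shows one orange-ribbed black carrier on the panel at about (406,233). The blue (442,352) and purple (485,316) plates are look-alikes to leave alone. The tub is at (265,197), the handle bar at (250,265), the lid bar at (303,195), the tray at (140,231) and the grip at (505,235). I'll confirm the carrier in an enlarged crop and fit the poses.

```bash
cat > m.py <<'E'
from h import *
from scipy.optimize import least_squares
np.set_printoptions(precision=4,suppress=True)
S={"panel":(0,0,.035),"tub_pivot":(.045,.145,.11),"tub_handle":(-.088,.215,.08),"lid_bar":(.045,.090,.1295),"lid_hinge":(.045,.237,.1255)}
obs=[]
for n in("top","side"):
    grab_frame(n)
    for q,p in S.items():
        d=spot_point(q,n)
        if d: obs.append((n,q,np.array(p),np.array(d[0]["uv"])))
def w(x,p):
    c,s=np.cos(x[2]),np.sin(x[2]);return np.array([x[0]+c*p[0]-s*p[1],x[1]+s*p[0]+c*p[1],p[2]])
# rim corners by hand from top picture: white panel visible right corners etc
f=lambda x:np.concatenate([proj(n,w(x,p))-u for n,q,p,u in obs])
r=least_squares(f,[.4,-.05,0.],loss="soft_l1",f_scale=2)
print("station",r.x);
for (n,q,p,u),e in zip(obs,r.fun.reshape(-1,2)):print(n,q,e,w(r.x,p))
top=grab_frame("top")
def rect(mask,z,nm):
    c=max(cv2.findContours(mask.astype(np.uint8),0,2)[0],key=cv2.contourArea)
    b=cv2.boxPoints(cv2.minAreaRect(c));P=np.array([atz("top",u,z)[:2] for u in b]);e=P[1]-P[0];g=P[2]-P[1]
    print(nm,"c",P.mean(0),"sides",np.linalg.norm(e),np.linalg.norm(g),"yaw",np.degrees(np.arctan2(e[1],e[0])),np.degrees(np.arctan2(g[1],g[0])))
rect(regions_of("tray","top")[0]["region"],.022,"tray")
hsv=cv2.cvtColor(top,cv2.COLOR_RGB2HSV)
m=np.zeros((480,640),bool);m[205:262,385:428]=1
rect(m&(hsv[...,0]<20)&(hsv[...,1]>150)&(hsv[...,2]>90),.069,"rib")
rect(m&(hsv[...,2]<70),.045,"plate")
hs=m;m=np.zeros((480,640),bool);m[150:305,360:450]=1
rect(m&(hsv[...,2]>185)&(hsv[...,1]<60),.035,"panel part")
for q,c in(("grip_squeeze",0),("trigger_tip",0),("grip",0)):
    a=spot_point(q,"top")[0]["uv"]
    grab_frame("side") if q=="grip_squeeze" else 0
    print(q,a,[(d["score"],d["uv"]) for d in spot_point(q,"side")[:3]],[tri(a,d["uv"]) for d in spot_point(q,"side")[:3]])
f1=cv2.resize(top[200:270,380:540],None,fx=5,fy=5,interpolation=2)
sd=grab_frame("side");f2=cv2.resize(sd[150:230,190:350],None,fx=5,fy=5,interpolation=2)
cv2.imwrite("pics/crop1.png",cv2.resize(np.vstack([f1,f2])[:,:,::-1],None,fx=.8,fy=.8))
E
python3 m.py
```

```text
station [ 0.5365 -0.0614  0.0477]
top panel [-3.8956  0.5692] [ 0.5365 -0.0614  0.035 ]
top tub_pivot [0.8627 0.5966] [0.5745 0.0856 0.11  ]
top tub_handle [ 3.0944 -0.3111] [0.4383 0.1492 0.08  ]
top lid_bar [ 1.0962 -2.4119] [0.5772 0.0307 0.1295]
top lid_hinge [-0.7325 -0.8274] [0.5701 0.1775 0.1255]
side panel [3.9268 2.2664] [ 0.5365 -0.0614  0.035 ]
side tub_pivot [-0.9171 -3.85  ] [0.5745 0.0856 0.11  ]
side lid_bar [0.0256 3.2596] [0.5772 0.0307 0.1295]
side lid_hinge [ 0.9995 -0.6795] [0.5701 0.1775 0.1255]
tray c [0.5119 0.3909] sides 0.21505862953302596 0.13218628763705906 yaw -3.038978245284331 -95.770102010367
rib c [ 0.518  -0.1632] sides 0.01380321706697541 0.05134323667454869 yaw -82.81080411932467 -174.1266177840842
plate c [ 0.5183 -0.1652] sides 0.041638874715964364 0.07695091703661391 yaw -83.31687607390457 -174.7081963585094
panel part c [ 0.5397 -0.1439] sides 0.24560501750234048 0.14903760925718915 yaw 0.8331681395506478 -88.469478149662
grip_squeeze [503.3, 238.7] [(0.77, [236.2, 172.5])] [(array([ 0.5156, -0.3532,  0.1018]), np.float64(0.026266404090534455))]Traceback (most recent call last):
  File "m.py", line 31, in <module>
    a=spot_point(q,"top")[0]["uv"]
      ~~~~~~~~~~~~~~~~~~~^^^
IndexError: list index out of range
```

```bash
cat > m2.py <<'E'
from h import *
import sys
X=[float(v) for v in sys.argv[1:4]];G=[float(v) for v in sys.argv[4:7]];out=sys.argv[7]
def w(x,p):
    c,s=np.cos(x[2]),np.sin(x[2]);return np.array([x[0]+c*p[0]-s*p[1],x[1]+s*p[0]+c*p[1],p[2]])
def bx(x0,x1,y0,y1,z):return [(x0,y0,z),(x1,y0,z),(x1,y1,z),(x0,y1,z),(x0,y0,z)]
L=[bx(-.125,.125,-.1425,.1425,.035),bx(-.145,.145,-.1625,.1625,.035),bx(-.03,.12,.125,.237,.125),[(-.1355,.215,.08),(-.0405,.215,.08)],[(.005,.09,.1295),(.085,.09,.1295)]]
LG=[bx(.006,.030,-.015,.015,.11),bx(-.031,-.023,-.013,.013,.1)]
V=[]
for n,b in(("top",[220,140,460,310]),("side",[185,180,425,360])):
    k=2.5
    f=grab_frame(n)[:,:,::-1]
    im=np.ascontiguousarray(cv2.resize(f[b[1]:b[3],b[0]:b[2]],None,fx=k,fy=k,interpolation=2))
    for l in L:
        q=np.array([(proj(n,w(X,p))-b[:2]+.5)*k for p in l]);cv2.polylines(im,[np.int32(q*8)],False,(0,0,255),1,16,3)
    b2=[465,200,545,280] if n=="top" else [205,155,285,235]
    i2=np.ascontiguousarray(cv2.resize(f[b2[1]:b2[3],b2[0]:b2[2]],None,fx=5,fy=5,interpolation=2))[:400,:400]
    i2=i2
    for l in LG:
        q=np.array([(proj(n,w(G,p))-b2[:2]+.5)*5 for p in l]);cv2.polylines(i2,[np.int32(q*8)],False,(0,255,0),1,16,3)
    i3=np.zeros((im.shape[0],i2.shape[1],3),np.uint8);h=min(400,im.shape[0]);i3[:h]=i2[:h]
    V.append(np.hstack([im,i3]))
m=max(v.shape[1] for v in V);V=[cv2.copyMakeBorder(v,0,0,0,m-v.shape[1],0) for v in V]
im=np.vstack(V);k=min(800/im.shape[1],600/im.shape[0]);print(im.shape,k)
if k<1:im=cv2.resize(im,None,fx=k,fy=k,interpolation=cv2.INTER_AREA)
cv2.imwrite("pics/"+out,im)
E
python3 m2.py .5365 -.0614 .0477 .52 -.347 0 ov1.png
python3 - <<'E'
from h import *
for n in("top","side"):
    f=grab_frame(n).astype(int)
    b=[465,190,560,290] if n=="top" else [205,140,290,235]
    s=f[b[1]:b[3],b[0]:b[2]]
    red=(s[...,0]>110)&(s[...,1]<70)&(s[...,2]<70)
    y,x=np.nonzero(red);print(n,"red",x.min()+b[0],x.max()+b[0],y.min()+b[1],y.max()+b[1],len(x))
    for q in("grip_squeeze","trigger_tip","grip"):print(q,[(round(d["score"],2),d["uv"]) for d in spot_point(q,n)])
E
```

```text
(875, 1000, 3) 0.6857142857142857
top red 511 523 241 245 42
grip_squeeze [(0.56, [515.5, 230.5])]
trigger_tip [(0.55, [515.9, 245.0]), (0.29, [512.5, 231.6])]
grip [(0.71, [503.4, 237.1])]
side red 245 249 168 198 117
grip_squeeze [(0.71, [235.0, 176.0])]
trigger_tip [(0.51, [249.9, 169.0])]
grip [(0.64, [238.0, 206.4]), (0.47, [337.1, 296.8])]
```

View pics/ov1.png

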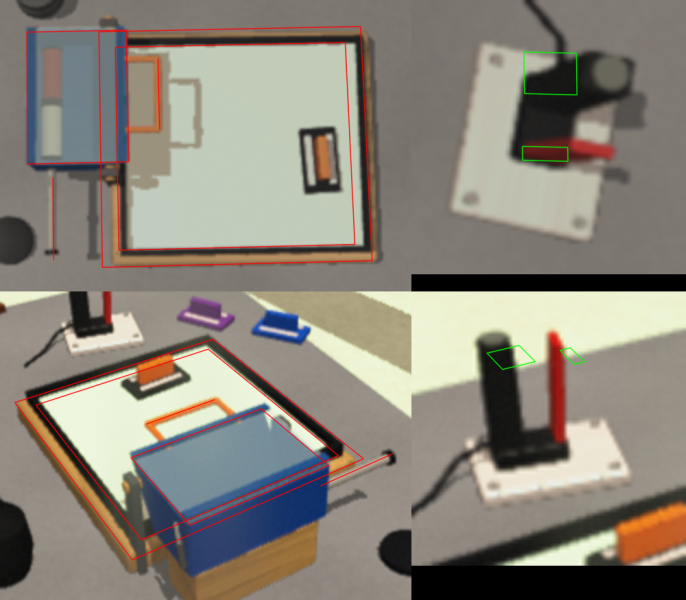

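The crop confirms a black plate with an orange rib. The two decoys are purple and blue. The overlay fits the tub but not the panel's right edge, so I'll fit to measured edges.

```bash
cat > m3.py <<'E'
from h import *
from scipy.optimize import least_squares
np.set_printoptions(precision=4,suppress=True)
def w(x,p):
    c,s=np.cos(x[2]),np.sin(x[2]);return np.array([x[0]+c*p[0]-s*p[1],x[1]+s*p[0]+c*p[1],p[2]])
f=grab_frame("top").astype(float);v=f.mean(2)
def cross(line,th,rev=False): # last index with bright, going outward
    i=np.nonzero(line>th)[0];
    i=i[-1] if not rev else i[0]
    j=i-1 if rev else i+1
    return i+(line[i]-th)/(line[i]-line[j])*(j-i)
E=[] # (uv, axis, value)
for r in range(175,280,8):E.append(((400+cross(v[r,400:434],130),r),1,-.1425))
for c in range(345,425,8):
    E.append(((c,150+cross(v[150:190,c],130,True)),0,.125)); E.append(((c,240+cross(v[240:300,c],130)),0,-.125))
def inv(x,P):
    c,s=np.cos(x[2]),np.sin(x[2]);d=P[:2]-x[:2];return np.array([c*d[0]+s*d[1],-s*d[0]+c*d[1]])
EP=[(atz("top",u,.035),a,val) for u,a,val in E]
# orange bar
hsv=cv2.cvtColor(f.astype(np.uint8),cv2.COLOR_RGB2HSV);o=(hsv[...,0]<22)&(hsv[...,1]>130)&(hsv[...,2]>150)
m=np.zeros_like(o);m[165:225,295:320]=1;y,x=np.nonzero(o&m)
rows=[(r,x[y==r]) for r in range(180,210) if (y==r).any()]
bar=np.array([atz("top",(xs.mean(),r),.1295) for r,xs in rows]);print("bar rows widths",[len(a) for _,a in rows],"x ext",y.min(),y.max())
fx=lambda x:np.array([inv(x,P)[a]-val for P,a,val in EP])
r=least_squares(fx,[.54,-.06,.02],loss="soft_l1",f_scale=.002)
print("panel only",r.x,np.abs(r.fun).max(),[fx(r.x)[[i for i,e in enumerate(EP) if e[1]==a and e[2]==val]].mean() for a,val in((1,-.1425),(0,.125),(0,-.125))])
for X in (r.x,[.5365,-.0614,.0477]):
    print("bar y in station (exp .090):",np.mean([inv(X,P)[1] for P in bar]), "slope",np.polyfit([inv(X,P)[0] for P in bar],[inv(X,P)[1] for P in bar],1)[0], "x ends (exp .085,.005)",[inv(X,atz("top",(307,q),.1295))[0] for q in(y.min(),y.max())])
# handle bar: per row brightness
for rr in range(244,288,3):
    s=v[rr,240:262];print(rr,np.round(s).astype(int).tolist())
E
python3 m3.py
```

```text
bar rows widths [4, 4, 4, 4, 4, 4, 4, 4, 4, 4, 4, 4, 4, 4, 4, 4, 4, 4, 4, 4, 4, 4, 4, 4, 4, 4, 4, 4, 4, 4] x ext 173 216
panel only [ 0.528  -0.0731  0.0429] 0.00825634645892151 [np.float64(-4.402261684870774e-07), np.float64(0.007501829650056727), np.float64(-0.0075324361370990075)]
bar y in station (exp .090): 0.1023366111228385 slope -0.01762128723611085 x ends (exp .085,.005) [np.float64(0.09495477882716047), np.float64(0.011314576381165536)]
bar y in station (exp .090): 0.09080751048933627 slope -0.02240032929799927 x ends (exp .085,.005) [np.float64(0.08641754546448678), np.float64(0.0027849396380041705)]
244 [123, 122, 121, 120, 121, 121, 123, 125, 126, 127, 126, 106, 103, 122, 124, 123, 124, 124, 124, 122, 113, 101]
247 [123, 123, 122, 122, 122, 122, 123, 124, 126, 128, 126, 107, 102, 120, 123, 124, 126, 126, 125, 124, 123, 123]
250 [123, 123, 123, 123, 123, 123, 123, 127, 140, 149, 129, 106, 102, 121, 124, 126, 126, 125, 125, 125, 125, 125]
253 [125, 125, 125, 126, 127, 126, 125, 127, 140, 149, 129, 107, 104, 123, 126, 126, 125, 126, 126, 126, 127, 127]
256 [127, 127, 127, 1
[... 532 characters left out ...]
, 130, 129, 128, 127]
271 [130, 130, 130, 129, 129, 128, 129, 130, 140, 149, 130, 108, 107, 126, 129, 128, 128, 128, 129, 129, 128, 128]
274 [107, 128, 130, 130, 129, 128, 129, 130, 141, 149, 130, 108, 106, 126, 129, 129, 130, 129, 129, 129, 128, 129]
277 [84, 106, 126, 128, 129, 129, 130, 130, 141, 149, 130, 108, 107, 127, 130, 129, 128, 128, 128, 128, 129, 129]
280 [81, 105, 128, 130, 130, 130, 129, 130, 140, 149, 130, 108, 106, 127, 130, 130, 129, 129, 127, 127, 128, 128]
283 [83, 106, 129, 132, 131, 130, 130, 130, 140, 149, 130, 108, 106, 126, 129, 129, 130, 129, 127, 128, 128, 128]
286 [105, 127, 130, 130, 129, 114, 77, 54, 61, 63, 48, 37, 37, 63, 101, 126, 129, 129, 128, 128, 127, 128]
```

```bash
cat >> m3.py <<'E'
print("----")
def fit(uv,z,ax):
    P=np.array([atz("top",u,z)[:2] for u in uv])
    return P.mean(0),(np.polyfit(P[:,0],P[:,1],1)[0] if ax=='x' else -np.polyfit(P[:,1],P[:,0],1)[0])
for a,val in((1,-.1425),(0,.125),(0,-.125)):
    print("edge",a,val,fit([u for u,aa,vv in E if aa==a and vv==val],.035,'x' if a==1 else 'y'))
print("lidbar",fit([(xs.mean(),r) for r,xs in rows],.1295,'x'))
hb=[]
for rr in range(250,284):
    s=v[rr,244:256]-v[rr,[242,243,258,259]].mean();s=np.clip(s,3,None)-3
    # bar spans bright+dark edge: cols ~248..252
    hb.append((250.2,rr))
print("handle",fit(hb,.08,'x'),"end",atz("top",(250.2,286),.08),atz("top",(250.2,249.),.08))
sd=grab_frame("side")
for X in([.5365,-.0614,.0477],[.5365,-.0614,.03]):
    for p in((-.1355,.215,.08),(-.0405,.215,.08),(.005,.09,.1295),(.085,.09,.1295)):print(p,"top",proj("top",w(X,p)),"side",proj("side",w(X,p)))
h2=cv2.cvtColor(sd,cv2.COLOR_RGB2HSV);o2=(h2[...,0]<22)&(h2[...,1]>130)&(h2[...,2]>150);m=np.zeros_like(o2);m[235:275,262:330]=1
y2,x2=np.nonzero(o2&m);print("side bar",[(c,y2[x2==c].mean().round(1)) for c in range(x2.min(),x2.max()+1,4) if (x2==c).any()])
print(sd.astype(int).mean(2)[268:300:1,400].astype(int),sd.astype(int).mean(2)[268:310:1,385].astype(int))
E
python3 m3.py | sed -n '/----/,$p'; python3 - <<'E'
from h import *
f=grab_frame("side");g=cv2.resize(f[225:325,240:440],None,fx=4,fy=4,interpolation=2);cv2.imwrite("pics/c2.png",g[:,:,::-1])
E
```

```text
----
edge 1 -0.1425 (array([ 0.534 , -0.2155]), np.float64(0.04037161221010652))
edge 0 0.125 (array([ 0.6623, -0.1132]), np.float64(0.03988091600122754))
edge 0 -0.125 (array([ 0.3972, -0.1158]), np.float64(0.031847104602258626))
lidbar (array([0.5764, 0.0314]), np.float64(0.025308817877033835))
handle (array([0.439 , 0.1496]), np.float64(0.03888049385189074)) end [0.4005 0.1481 0.08  ] [0.4737 0.151  0.08  ]
(-0.1355, 0.215, 0.08) top [250.6282 290.9023] side [413.5005 274.0295]
(-0.0405, 0.215, 0.08) top [250.2004 242.9284] side [371.2975 292.7203]
(0.005, 0.09, 0.1295) top [312.3859 214.7308] side [309.5075 242.4701]
(0.085, 0.09, 0.1295) top [311.4451 173.6296] side [269.6725 256.7365]
(-0.1355, 0.215, 0.08) top [249.4066 288.9799] side [412.7764 275.4285]
(-0.0405, 0.215, 0.08) top [249.8392 241.0326] side [369.7588 293.7291]
(0.005, 0.09, 0.1295) top [312.4209 213.9042] side [308.7171 242.7156]
(0.085, 0.09, 0.1295) top [312.2169 172.8093] side [268.4411 256.5982]
side bar [(270, np.float64(257.0)), (274, np.float64(258.5)), (278, np.float64(259.5)), (282, np.float64(253.0)), (286, np.float64(251.5)), (290, np.float64(250.5)), (294, np.float64(248.5)), (298, np.float64(247.5)), (302, np.float64(246.0)), (306, np.float64(244.5)), (310, np.float64(243.0)), (314, np.float64(245.5)), (318, np.float64(249.5))]
[138 138 137 137 136 136 137 137 139 138 143 158 169 165 150 129 113 119
 137 142 140 141 139 141 141 143 144 144 144 143 143 143] [111  87  93  95  96 113 130 134 145 155 156 160 156 141 122 110 111 135
 164 170 159 142 119 112 133 143 144 147 145 147 143 128  96  83  82  84
 109 141 144 144 145 145]
```

View pics/c2.png

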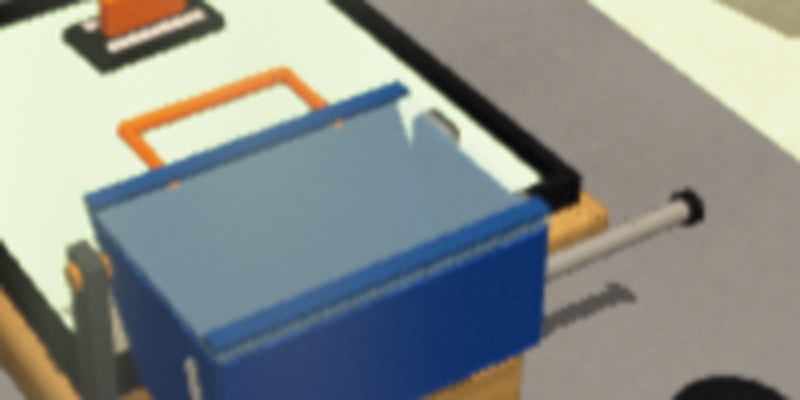

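```bash
cat > go.py <<'E'
# usage: go.py x y z yaw_deg  -> tool-axis shares from the present pose
from h import *
from scipy.spatial.transform import Rotation as R
import sys
t=np.array([float(v) for v in sys.argv[1:4]]);yd=float(sys.argv[4]);s=get_state()
r=R.from_euler("xyz",s["ee_rot"]);d=r.inv().apply(t-np.array(s["eef_pos"]))
y0=np.degrees(s["ee_rot"][2]);tw=-((yd-y0+180)%360-180)
print("t",round(s["t"],1),"pos",np.round(s["eef_pos"],4),"yaw",round(y0,1),"w",round(s["width"],4),"F",np.round(s["force"],1),"-> shares",np.round(d/.25,3),"twist",round(tw/180,3),"mm",np.round(d*1000,1))
E
python3 go.py .518 -.164 .15 -174.1
python3 - <<'E'
from h import *
print("sq",tri((515.5,230.5),(235,176)),"tip",tri((515.9,245),(249.9,169)),"sq@.088",atz("top",(515.5,230.5),.088),"tip@.094",atz("top",(515.9,245),.094),atz("side",(249.9,169),.094),atz("side",(235,176),.088))
f=grab_frame("top");b=[470,200,545,280]
h=cv2.cvtColor(f,cv2.COLOR_RGB2HSV);m=np.zeros((480,640),np.uint8);m[205:280,465:535]=((h[...,2]>165))[205:280,465:535]
c=max(cv2.findContours(m,0,2)[0],key=cv2.contourArea);p=cv2.boxPoints(cv2.minAreaRect(c));P=np.array([atz("top",u,.01)[:2] for u in p]);print("foot",p.round(),P.mean(0),np.diff(P,axis=0),np.degrees(np.arctan2(*np.diff(P,axis=0).T[::-1])))
E
```

```text
t 3.1 pos [ 0.1773 -0.6513  0.2454] yaw -164.8 w 0.0875 F [-0.2  0.4 -0.2] -> shares [-1.827  1.523  0.381] twist 0.052 mm [-456.8  380.7   95.4]
sq (array([ 0.52375823, -0.37704005,  0.08743003]), np.float64(0.002198307703524672)) tip (array([ 0.4897616 , -0.36927853,  0.10219457]), np.float64(0.004926611228732605)) sq@.088 [ 0.52269103 -0.37619893  0.088     ] tip@.094 [ 0.49290119 -0.37398953  0.094     ] [ 0.48198456 -0.38341889  0.094     ] [ 0.52485039 -0.3770406   0.088     ]
foot [[476. 262.]
 [485. 212.]
 [525. 220.]
 [516. 269.]] [ 0.51117749 -0.37539036] [[ 0.10739222 -0.02128806]
 [-0.01426894 -0.08681663]
 [-0.10717808  0.02225787]] [-11.21223334 -99.33352591 168.2680411 ]
```

>>> arm_command(commands=[{"tx": -0.9, "ty": 0.76, "tz": 0, "twist": 0.05}, {"tx": -0.9, "ty": 0.76, "tz": 0, "twist": 0.05}, {"tx": -0.9, "ty": 0.76, "tz": 0, "twist": 0.05}, {"tx": -0.9, "ty": 0.76, "tz": 0, "twist": 0.05}, {"tx": -0.9, "ty": 0.76, "tz": 0, "twist": 0.05}, {"tx": -0.9, "ty": 0.76, "tz": 0, "twist": 0.05}, {"tx": -0.9, "ty": 0.76, "tz": 0, "twist": 0.05}, {"tx": -0.9, "ty": 0.76, "tz": 0, "twist": 0.05}], claw=1, grip_force=20)

```text
t: 3.87
eef_pos: [0.3473, -0.4048, 0.246]
ee_rot: [-3.141, 0.002, -3.029]
force: [-0.4, 0.0, -0.6]
width: 0.0875
gripper_force: 0.0
```

```bash
python3 go.py .518 -.164 .13 -174.1
```

```text
t 3.9 pos [ 0.3473 -0.4048  0.246 ] yaw -173.5 w 0.0875 F [-0.4  0.  -0.6] -> shares [-0.786  0.88   0.465] twist 0.003 mm [-196.4  220.1  116.4]
```

>>> arm_command(commands=[{"tx": -0.78, "ty": 0.88, "tz": 0, "twist": 0.003}, {"tx": -0.78, "ty": 0.88, "tz": 0, "twist": 0.003}, {"tx": -0.78, "ty": 0.88, "tz": 0, "twist": 0.003}, {"tx": -0.78, "ty": 0.88, "tz": 0.2, "twist": 0.003}, {"tx": -0.78, "ty": 0.88, "tz": 0.3, "twist": 0.003}, {"tx": -0.78, "ty": 0.88, "tz": 0.46, "twist": 0.003}, {"tx": -0.78, "ty": 0.88, "tz": 0.46, "twist": 0.003}, {"tx": -0.78, "ty": 0.88, "tz": 0.46, "twist": 0.003}])

```text
t: 4.53
eef_pos: [0.5154, -0.1674, 0.1299]
ee_rot: [-3.141, 0.002, -3.042]
force: [0.9, -0.4, -0.2]
width: 0.0876
gripper_force: 0.0
```

```bash
python3 go.py .518 -.164 .067 -174.1; python3 -c "
from h import *
save('side','s2.png',[220,160,420,310],3)
print([(d['score'],d['uv']) for d in spot_point('carrier0','side')])"
```

```text
t 4.5 pos [ 0.5154 -0.1674  0.1299] yaw -174.3 w 0.0876 F [ 0.9 -0.4 -0.2] -> shares [-0.011  0.013  0.251] twist -0.001 mm [-2.8  3.2 62.9]
[(0.88, [350.6, 201.4]), (0.84, [273.7, 232.6]), (0.7, [305.5, 194.4])]
```

View pics/s2.png

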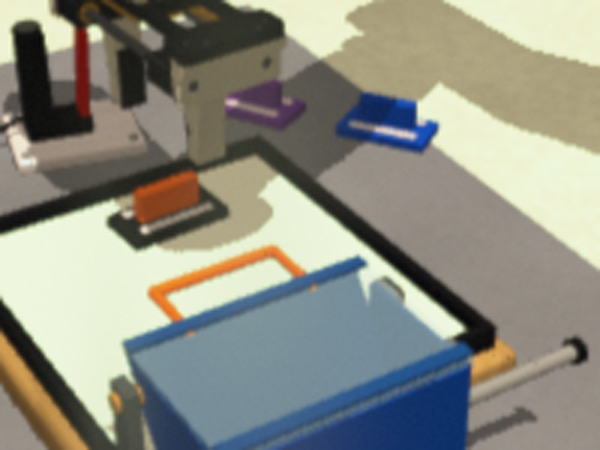

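The gripper is above the carrier, which is still at side (274,232). Descending and gripping.

>>> arm_command(commands=[{"tx": -0.008, "ty": 0.008, "tz": 0.05}, {"tx": -0.008, "ty": 0.008, "tz": 0.1}, {"tx": -0.008, "ty": 0.008, "tz": 0.14}, {"tx": -0.008, "ty": 0.008, "tz": 0.18}, {"tx": -0.008, "ty": 0.008, "tz": 0.21}, {"tx": -0.008, "ty": 0.008, "tz": 0.24}, {"tx": -0.008, "ty": 0.008, "tz": 0.25}, {"tx": -0.008, "ty": 0.008, "tz": 0.25}])

```text
invalid input
```

>>> arm_command(commands=[{"tz": 0}, {"tz": 0}, {"tz": 0}, {"tz": 0}, {"tz": 0}, {"tz": 0}, {"tz": 0}, {"tz": 0}], claw=0, grip_force=25)

```text
invalid input
```

```bash
python3 go.py .52 -.02 .25 -174.1;python3 go.py .512 .391 .25 -176
```

```text
t 4.6 pos [ 0.5141 -0.166   0.1261] yaw -174.2 w 0.0875 F [-1.  -0.5 -0.6] -> shares [-0.08   0.579 -0.496] twist -0.0 mm [ -20.   144.8 -123.9]
t 4.6 pos [ 0.5141 -0.166   0.1261] yaw -174.2 w 0.0875 F [-1.  -0.5 -0.6] -> shares [-0.215  2.218 -0.494] twist 0.01 mm [ -53.9  554.5 -123.6]
```

>>> arm_command(commands=[{"tx": -0.014, "ty": 0.008, "tz": 0.05, "twist": 0}, {"tx": -0.014, "ty": 0.008, "tz": 0.1, "twist": 0}, {"tx": -0.014, "ty": 0.008, "tz": 0.14, "twist": 0}, {"tx": -0.014, "ty": 0.008, "tz": 0.18, "twist": 0}, {"tx": -0.014, "ty": 0.008, "tz": 0.21, "twist": 0}, {"tx": -0.014, "ty": 0.008, "tz": 0.23, "twist": 0}, {"tx": -0.014, "ty": 0.008, "tz": 0.236, "twist": 0}, {"tx": -0.014, "ty": 0.008, "tz": 0.236, "twist": 0}])

```text
t: 5.3
eef_pos: [0.5176, -0.1669, 0.0712]
ee_rot: [-3.142, -0.0, -3.043]
force: [-0.5, -0.1, 0.4]
width: 0.0876
gripper_force: 0.0
```

>>> arm_command(commands=[{"tx": 0, "ty": 0, "tz": 0, "twist": 0}, {"tx": 0, "ty": 0, "tz": 0, "twist": 0}, {"tx": 0, "ty": 0, "tz": 0, "twist": 0}, {"tx": 0, "ty": 0, "tz": 0, "twist": 0}, {"tx": 0, "ty": 0, "tz": 0, "twist": 0}, {"tx": 0, "ty": 0, "tz": 0, "twist": 0}, {"tx": 0, "ty": 0, "tz": 0, "twist": 0}, {"tx": 0, "ty": 0, "tz": 0, "twist": 0}], claw=0, grip_force=25)

```text
t: 5.97
eef_pos: [0.5178, -0.1666, 0.0714]
ee_rot: [3.142, 0.0, -3.042]
force: [0.4, -0.0, -0.6]
width: 0.0401
gripper_force: 0.0
```

```bash
python3 go.py .52 -.02 .25 -174.1;python3 go.py .512 .391 .25 -176
```

```text
t 6.0 pos [ 0.5178 -0.1666  0.0714] yaw -174.3 w 0.0401 F [ 0.4 -0.  -0.6] -> shares [-0.067  0.583 -0.714] twist -0.001 mm [ -16.8  145.7 -178.6]
t 6.0 pos [ 0.5178 -0.1666  0.0714] yaw -174.3 w 0.0401 F [ 0.4 -0.  -0.6] -> shares [-0.198  2.222 -0.714] twist 0.009 mm [ -49.6  555.5 -178.6]
```

>>> arm_command(commands=[{"tx": 0, "ty": 0, "tz": 0.012, "twist": 0}, {"tx": 0, "ty": 0, "tz": 0.012, "twist": 0}, {"tx": 0, "ty": 0, "tz": 0.012, "twist": 0}, {"tx": 0, "ty": 0, "tz": 0.012, "twist": 0}, {"tx": 0, "ty": 0, "tz": 0.012, "twist": 0}, {"tx": 0, "ty": 0, "tz": 0.012, "twist": 0}, {"tx": 0, "ty": 0, "tz": 0.012, "twist": 0}, {"tx": 0, "ty": 0, "tz": 0.012, "twist": 0}])

```text
t: 6.63
eef_pos: [0.5177, -0.1666, 0.0683]
ee_rot: [3.142, 0.0, -3.042]
force: [0.0, 0.7, -0.9]
width: 0.0117
gripper_force: 25.0
```

```bash
python3 go.py .518 -.165 .27 -174.3
```

```text
t 6.6 pos [ 0.5177 -0.1666  0.0683] yaw -174.3 w 0.0117 F [ 0.   0.7 -0.9] -> shares [-0.002  0.006 -0.807] twist -0.0 mm [  -0.4    1.6 -201.7]
```

>>> arm_command(commands=[{"tx": 0, "ty": 0, "tz": -0.05, "twist": 0}, {"tx": 0, "ty": 0, "tz": -0.15, "twist": 0}, {"tx": 0, "ty": 0, "tz": -0.3, "twist": 0}, {"tx": 0, "ty": 0, "tz": -0.42, "twist": 0}, {"tx": 0, "ty": 0, "tz": -0.55, "twist": 0}, {"tx": 0, "ty": 0, "tz": -0.65, "twist": 0}, {"tx": 0, "ty": 0, "tz": -0.7, "twist": 0}, {"tx": 0, "ty": 0, "tz": -0.7, "twist": 0}])

```text
t: 7.3
eef_pos: [0.5193, -0.1669, 0.2472]
ee_rot: [-3.14, 0.006, -3.042]
force: [1.3, 0.2, -0.3]
width: 0.0119
gripper_force: 25.0
```

>>> arm_command(commands=[{"tx": -0.01, "ty": 0.1, "tz": 0, "twist": 0}, {"tx": -0.03, "ty": 0.25, "tz": 0, "twist": 0}, {"tx": -0.05, "ty": 0.4, "tz": 0, "twist": 0}, {"tx": -0.07, "ty": 0.55, "tz": 0, "twist": 0}, {"tx": -0.08, "ty": 0.7, "tz": 0, "twist": 0}, {"tx": -0.09, "ty": 0.85, "tz": 0, "twist": 0}, {"tx": -0.1, "ty": 0.95, "tz": 0, "twist": 0}, {"tx": -0.1, "ty": 1.0, "tz": 0, "twist": 0}])

```text
t: 7.97
eef_pos: [0.5174, 0.0873, 0.2424]
ee_rot: [3.142, -0.001, -3.04]
force: [0.7, 0.4, -0.9]
width: 0.0118
gripper_force: 25.0
```

>>> arm_command(commands=[{"tx": -0.01, "ty": 0.1, "tz": 0, "twist": 0}, {"tx": -0.03, "ty": 0.25, "tz": 0, "twist": 0}, {"tx": -0.05, "ty": 0.4, "tz": 0, "twist": 0}, {"tx": -0.07, "ty": 0.55, "tz": 0, "twist": 0}, {"tx": -0.08, "ty": 0.7, "tz": 0, "twist": 0}, {"tx": -0.09, "ty": 0.85, "tz": 0, "twist": 0}, {"tx": -0.1, "ty": 0.95, "tz": 0, "twist": 0}, {"tx": -0.1, "ty": 1.0, "tz": 0, "twist": 0}])

```text
t: 8.63
eef_pos: [0.5176, 0.3383, 0.2418]
ee_rot: [-3.141, -0.001, -3.041]
force: [1.2, -0.3, -0.6]
width: 0.0114
gripper_force: 25.0
```

```bash
python3 go.py .512 .391 .04 -176
```

```text
t 8.6 pos [0.5176 0.3383 0.2418] yaw -174.2 w 0.0114 F [ 1.2 -0.3 -0.6] -> shares [0.    0.213 0.807] twist 0.01 mm [  0.   53.2 201.8]
```

>>> arm_command(commands=[{"tx": 0, "ty": 0.1, "tz": 0.0, "twist": 0.04}, {"tx": 0, "ty": 0.213, "tz": 0.1, "twist": 0.049}, {"tx": 0, "ty": 0.213, "tz": 0.2, "twist": 0.049}, {"tx": 0, "ty": 0.213, "tz": 0.3, "twist": 0.049}, {"tx": 0, "ty": 0.213, "tz": 0.4, "twist": 0.049}, {"tx": 0, "ty": 0.213, "tz": 0.5, "twist": 0.049}, {"tx": 0, "ty": 0.213, "tz": 0.58, "twist": 0.049}, {"tx": 0, "ty": 0.213, "tz": 0.6, "twist": 0.049}])

```text
t: 9.3
eef_pos: [0.511, 0.3861, 0.0889]
ee_rot: [-3.136, -0.005, 3.086]
force: [0.2, -0.0, -1.3]
width: 0.0117
gripper_force: 25.0
```

```bash
python3 go.py .512 .391 .0395 177; python3 -c "
from h import *
print('tray top', [d['rect'] for d in boxes_of('tray','top')[:1]])
for n in('top','side'):
  grab_frame(n)
  print([(round(d['score'],2),d['uv']) for d in spot_point('carrier0',n)],proj(n,[.512,.391,.045]))
"
```

```text
t 9.3 pos [0.511  0.3861 0.0889] yaw 176.8 w 0.0117 F [ 0.2 -0.  -1.3] -> shares [-0.004  0.021  0.197] twist -0.001 mm [-0.9  5.3 49.3]
tray top [[101.9, 178.8, 178.2, 283.2]]
[(0.62, [234.5, 196.3]), (0.59, [483.4, 316.7]), (0.57, [438.9, 349.8])] [136.34508266 229.37841629]
[(0.95, [303.9, 196.4]), (0.71, [350.8, 203.3]), (0.6, [453.3, 408.6])] [455.92906245 417.56696182]
```

>>> arm_command(commands=[{"tx": 0, "ty": 0.01, "tz": 0.03, "twist": 0}, {"tx": 0, "ty": 0.01, "tz": 0.06, "twist": 0}, {"tx": 0, "ty": 0.01, "tz": 0.09, "twist": 0}, {"tx": 0, "ty": 0.01, "tz": 0.12, "twist": 0}, {"tx": 0, "ty": 0.01, "tz": 0.145, "twist": 0}, {"tx": 0, "ty": 0.01, "tz": 0.16, "twist": 0}, {"tx": 0, "ty": 0.01, "tz": 0.165, "twist": 0}, {"tx": 0, "ty": 0.01, "tz": 0.165, "twist": 0}])

```text
t: 10.22
eef_pos: [0.5126, 0.3912, 0.0515]
ee_rot: [-3.141, -0.001, 3.087]
force: [-0.1, 0.4, -0.7]
width: 0.012
gripper_force: 25.0
```

```bash
python3 go.py .512 .391 .0390 177
```

```text
t 10.2 pos [0.5126 0.3912 0.0515] yaw 176.9 w 0.012 F [-0.1  0.4 -0.7] -> shares [ 0.002 -0.001  0.05 ] twist -0.001 mm [ 0.6 -0.2 12.5]
```

>>> arm_command(commands=[{"tx": 0, "ty": 0, "tz": 0.01, "twist": 0}, {"tx": 0, "ty": 0, "tz": 0.02, "twist": 0}, {"tx": 0, "ty": 0, "tz": 0.03, "twist": 0}, {"tx": 0, "ty": 0, "tz": 0.04, "twist": 0}, {"tx": 0, "ty": 0, "tz": 0.048, "twist": 0}, {"tx": 0, "ty": 0, "tz": 0.05, "twist": 0}, {"tx": 0, "ty": 0, "tz": 0.05, "twist": 0}, {"tx": 0, "ty": 0, "tz": 0.05, "twist": 0}])

```text
t: 10.88
eef_pos: [0.5128, 0.3914, 0.0396]
ee_rot: [3.142, 0.0, 3.087]
force: [0.0, -0.2, -0.9]
width: 0.0118
gripper_force: 25.0
```

>>> arm_command(commands=[{"tx": 0, "ty": 0, "tz": 0, "twist": 0}, {"tx": 0, "ty": 0, "tz": 0, "twist": 0}, {"tx": 0, "ty": 0, "tz": 0, "twist": 0}, {"tx": 0, "ty": 0, "tz": 0, "twist": 0}, {"tx": 0, "ty": 0, "tz": 0, "twist": 0}, {"tx": 0, "ty": 0, "tz": 0, "twist": 0}, {"tx": 0, "ty": 0, "tz": 0, "twist": 0}, {"tx": 0, "ty": 0, "tz": 0, "twist": 0}], claw=0.6)

```text
t: 11.55
eef_pos: [0.5128, 0.3913, 0.0396]
ee_rot: [3.142, 0.0, 3.087]
force: [-0.1, 0.4, -0.8]
width: 0.052
gripper_force: 0.0
```

>>> arm_command(commands=[{"tx": 0, "ty": 0, "tz": -0.08, "twist": 0}, {"tx": 0, "ty": 0, "tz": -0.2, "twist": 0}, {"tx": 0, "ty": 0, "tz": -0.35, "twist": 0}, {"tx": 0, "ty": 0, "tz": -0.5, "twist": 0}, {"tx": 0, "ty": 0, "tz": -0.65, "twist": 0}, {"tx": 0, "ty": 0, "tz": -0.8, "twist": 0}, {"tx": 0, "ty": 0, "tz": -0.9, "twist": 0}, {"tx": 0, "ty": 0, "tz": -0.9, "twist": 0}])

```text
t: 12.22
eef_pos: [0.5148, 0.3929, 0.272]
ee_rot: [3.134, 0.007, 3.088]
force: [0.3, -0.0, 0.2]
width: 0.0525
gripper_force: 0.0
```

```bash
python3 go.py .5764 .0314 .23 182.2; python3 -c "
from h import *
f=grab_frame('side')
print([(round(d['score'],2),d['uv']) for d in spot_point('carrier0','side')])
cv2.imwrite('pics/s3.png',f[:,:,::-1])"
```

```text
t 12.2 pos [0.5148 0.3929 0.272 ] yaw 176.9 w 0.0525 F [ 0.3 -0.   0.2] -> shares [-0.323 -1.432  0.16 ] twist -0.029 mm [ -80.7 -357.9   39.9]
[(0.79, [349.4, 205.8]), (0.73, [304.0, 193.2])]
```

View pics/s3.png

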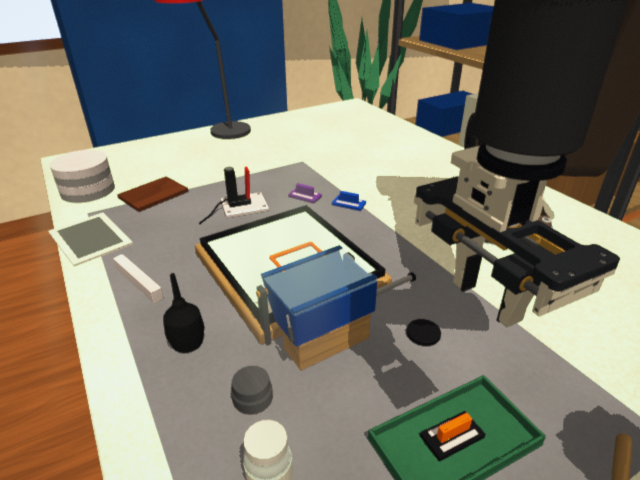

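The carrier lies flat in the tray at (452,432). Next is the lid: move above the orange bar with the claw narrowed to fit the 31 mm gap.

>>> arm_command(commands=[{"tx": -0.05, "ty": -0.1, "tz": 0, "twist": -0.029}, {"tx": -0.1, "ty": -0.25, "tz": 0, "twist": -0.029}, {"tx": -0.15, "ty": -0.4, "tz": 0, "twist": -0.029}, {"tx": -0.2, "ty": -0.55, "tz": 0, "twist": -0.029}, {"tx": -0.25, "ty": -0.7, "tz": 0, "twist": -0.029}, {"tx": -0.3, "ty": -0.85, "tz": 0, "twist": -0.029}, {"tx": -0.32, "ty": -0.95, "tz": 0, "twist": -0.029}, {"tx": -0.32, "ty": -1, "tz": 0, "twist": -0.029}], claw=0.24)

```text
t: 12.98
eef_pos: [0.5787, 0.134, 0.2629]
ee_rot: [-3.14, -0.003, -3.108]
force: [-0.1, 0.9, 0.7]
width: 0.0213
gripper_force: 0.0
```

>>> arm_command(commands=[{"tx": 0, "ty": -0.1, "tz": 0, "twist": 0}, {"tx": 0, "ty": -0.2, "tz": 0, "twist": 0}, {"tx": 0, "ty": -0.3, "tz": 0, "twist": 0}, {"tx": 0, "ty": -0.38, "tz": 0, "twist": 0}, {"tx": 0, "ty": -0.43, "tz": 0, "twist": 0}, {"tx": 0, "ty": -0.44, "tz": 0, "twist": 0}, {"tx": 0, "ty": -0.44, "tz": 0, "twist": 0}, {"tx": 0, "ty": -0.44, "tz": 0, "twist": 0}])

```text
t: 13.65
eef_pos: [0.5829, 0.028, 0.2641]
ee_rot: [3.142, -0.001, -3.105]
force: [-0.6, -0.3, 0.6]
width: 0.0208
gripper_force: 0.0
```

```bash
python3 go.py .5764 .0280 .18 182.2
```

```text
t 13.7 pos [0.5829 0.028  0.2641] yaw -177.9 w 0.0208 F [-0.6 -0.3  0.6] -> shares [0.026 0.001 0.337] twist -0.001 mm [ 6.5  0.2 84.1]
```

>>> arm_command(commands=[{"tx": 0.01, "ty": 0, "tz": 0.05, "twist": 0}, {"tx": 0.024, "ty": 0, "tz": 0.1, "twist": 0}, {"tx": 0.024, "ty": 0, "tz": 0.17, "twist": 0}, {"tx": 0.024, "ty": 0, "tz": 0.24, "twist": 0}, {"tx": 0.024, "ty": 0, "tz": 0.3, "twist": 0}, {"tx": 0.024, "ty": 0, "tz": 0.35, "twist": 0}, {"tx": 0.024, "ty": 0, "tz": 0.36, "twist": 0}, {"tx": 0.024, "ty": 0, "tz": 0.36, "twist": 0}])

```text
t: 14.32
eef_pos: [0.5766, 0.028, 0.1737]
ee_rot: [-3.141, -0.002, -3.104]
force: [-0.2, -0.9, -0.1]
width: 0.0213
gripper_force: 0.0
```

```bash
python3 go.py .5764 .0280 .1365 182.2; python3 -c "
from h import *
save('side','s4.png',[220,170,400,290],4)
"
```

```text
t 14.3 pos [0.5766 0.028  0.1737] yaw -177.8 w 0.0213 F [-0.2 -0.9 -0.1] -> shares [0.    0.    0.149] twist -0.0 mm [ 0.1  0.  37.2]
```

View pics/s4.png

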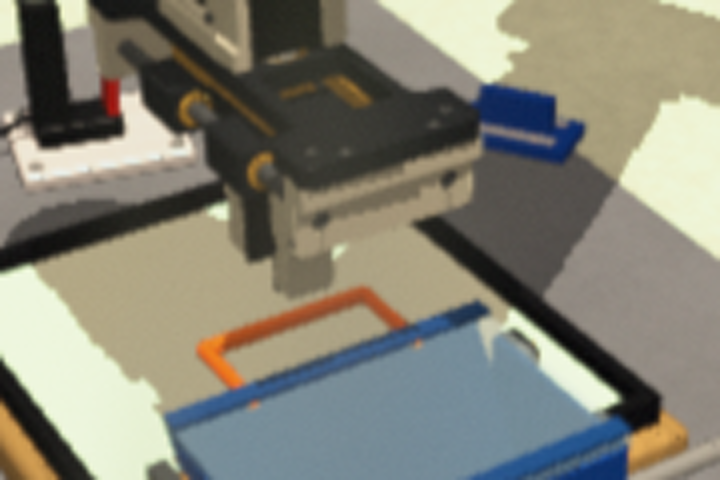

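The near finger's tip at about (296,244) hangs above the gap between the bar and the lid edge. Descending slowly.

>>> arm_command(commands=[{"tx": 0, "ty": 0, "tz": 0.02, "twist": 0}, {"tx": 0, "ty": 0, "tz": 0.04, "twist": 0}, {"tx": 0, "ty": 0, "tz": 0.06, "twist": 0}, {"tx": 0, "ty": 0, "tz": 0.08, "twist": 0}, {"tx": 0, "ty": 0, "tz": 0.1, "twist": 0}, {"tx": 0, "ty": 0, "tz": 0.12, "twist": 0}, {"tx": 0, "ty": 0, "tz": 0.135, "twist": 0}, {"tx": 0, "ty": 0, "tz": 0.145, "twist": 0}])

```text
t: 15.03
eef_pos: [0.5768, 0.0271, 0.1376]
ee_rot: [-3.141, -0.001, -3.105]
force: [0.2, 0.5, 0.2]
width: 0.0212
gripper_force: 0.0
```

>>> arm_command(commands=[{"tx": 0, "ty": 0.002, "tz": 0, "twist": 0}, {"tx": 0, "ty": 0.004, "tz": 0, "twist": 0}, {"tx": 0, "ty": 0.006, "tz": 0, "twist": 0}, {"tx": 0, "ty": 0.008, "tz": 0, "twist": 0}, {"tx": 0, "ty": 0.01, "tz": 0, "twist": 0}, {"tx": 0, "ty": 0.012, "tz": 0, "twist": 0}, {"tx": 0, "ty": 0.012, "tz": 0, "twist": 0}, {"tx": 0, "ty": 0.012, "tz": 0, "twist": 0}], claw=0, grip_force=10)

```text
t: 15.7
eef_pos: [0.5769, 0.0307, 0.1384]
ee_rot: [3.141, 0.0, -3.105]
force: [-0.6, 5.4, -1.2]
width: 0.0075
gripper_force: 10.0
```

>>> arm_command(commands=[{"tx": 0, "ty": 0.008, "tz": -0.059, "twist": 0}, {"tx": 0, "ty": 0.019, "tz": -0.117, "twist": 0}, {"tx": 0, "ty": 0.035, "tz": -0.173, "twist": 0}, {"tx": 0, "ty": 0.057, "tz": -0.228, "twist": 0}, {"tx": 0, "ty": 0.084, "tz": -0.28, "twist": 0}, {"tx": 0, "ty": 0.116, "tz": -0.329, "twist": 0}, {"tx": 0, "ty": 0.153, "tz": -0.375, "twist": 0}, {"tx": 0, "ty": 0.194, "tz": -0.417, "twist": 0}], grip_force=15)

```text
t: 16.37
eef_pos: [0.5752, 0.0773, 0.2441]
ee_rot: [-3.139, 0.0, -3.106]
force: [-0.6, -3.3, 2.1]
width: 0.0075
gripper_force: 15.0
```

```bash
python3 go.py .5764 .0280 .1365 182.2; python3 -c "
from h import *
f=grab_frame('side')
print([(round(d['score'],2),d['uv']) for d in spot_point('lid_bar','side')],proj('side',[.575,.0785,.231]))"
```

```text
t 16.4 pos [0.5752 0.0773 0.2441] yaw -178.0 w 0.0075 F [-0.6 -3.3  2.1] -> shares [ 0.002 -0.196  0.431] twist -0.001 mm [  0.6 -49.1 107.7]
[(0.77, [303.4, 209.0])] [302.3289923  210.60111704]
```

>>> arm_command(commands=[{"tx": 0, "ty": 0.043, "tz": -0.037, "twist": 0}, {"tx": 0, "ty": 0.092, "tz": -0.07, "twist": 0}, {"tx": 0, "ty": 0.143, "tz": -0.098, "twist": 0}, {"tx": 0, "ty": 0.198, "tz": -0.121, "twist": 0}, {"tx": 0, "ty": 0.254, "tz": -0.138, "twist": 0}, {"tx": 0, "ty": 0.312, "tz": -0.149, "twist": 0}, {"tx": 0, "ty": 0.37, "tz": -0.155, "twist": 0}, {"tx": 0, "ty": 0.429, "tz": -0.154, "twist": 0}])

```text
t: 17.13
eef_pos: [0.5711, 0.1874, 0.2812]
ee_rot: [3.141, 0.0, -3.105]
force: [-2.1, -1.5, 0.6]
width: 0.0072
gripper_force: 15.0
```

```bash
python3 go.py .5764 .0280 .1365 182.2
```

```text
t 17.1 pos [0.5711 0.1874 0.2812] yaw -177.9 w 0.0072 F [-2.1 -1.5  0.6] -> shares [ 0.002 -0.638  0.579] twist -0.001 mm [   0.5 -159.5  144.6]
```

>>> arm_command(commands=[{"tx": 0, "ty": 0.058, "tz": 0.006, "twist": 0}, {"tx": 0, "ty": 0.116, "tz": 0.018, "twist": 0}, {"tx": 0, "ty": 0.172, "tz": 0.036, "twist": 0}, {"tx": 0, "ty": 0.225, "tz": 0.059, "twist": 0}, {"tx": 0, "ty": 0.277, "tz": 0.088, "twist": 0}, {"tx": 0, "ty": 0.325, "tz": 0.121, "twist": 0}, {"tx": 0, "ty": 0.37, "tz": 0.159, "twist": 0}, {"tx": 0, "ty": 0.41, "tz": 0.2, "twist": 0}])

```text
t: 17.8
eef_pos: [0.5673, 0.2894, 0.2298]
ee_rot: [-3.141, -0.0, -3.105]
force: [0.2, -0.8, -0.5]
width: 0.0074
gripper_force: 15.0
```

>>> arm_command(commands=[{"tx": 0, "ty": 0.018, "tz": 0.023, "twist": 0}, {"tx": 0, "ty": 0.03, "tz": 0.04, "twist": 0}, {"tx": 0, "ty": 0.03, "tz": 0.04, "twist": 0}, {"tx": 0, "ty": 0.03, "tz": 0.04, "twist": 0}, {"tx": 0, "ty": 0.03, "tz": 0.04, "twist": 0}, {"tx": 0, "ty": 0.03, "tz": 0.04, "twist": 0}, {"tx": 0, "ty": 0.03, "tz": 0.04, "twist": 0}, {"tx": 0, "ty": 0.03, "tz": 0.04, "twist": 0}])

```text
t: 18.47
eef_pos: [0.5672, 0.2956, 0.2216]
ee_rot: [3.141, 0.0, -3.105]
force: [-3.4, 2.9, 0.7]
width: 0.0071
gripper_force: 15.0
```

```bash
python3 go.py .5764 .0280 .1365 182.2; python3 -c "
from h import *
save('side','s5.png',[200,130,500,400],2)"
```

```text
t 18.5 pos [0.5672 0.2956 0.2216] yaw -177.9 w 0.0071 F [-3.4  2.9  0.7] -> shares [ 0.002 -1.071  0.34 ] twist -0.001 mm [   0.5 -267.8   84.9]
```

View pics/s5.png

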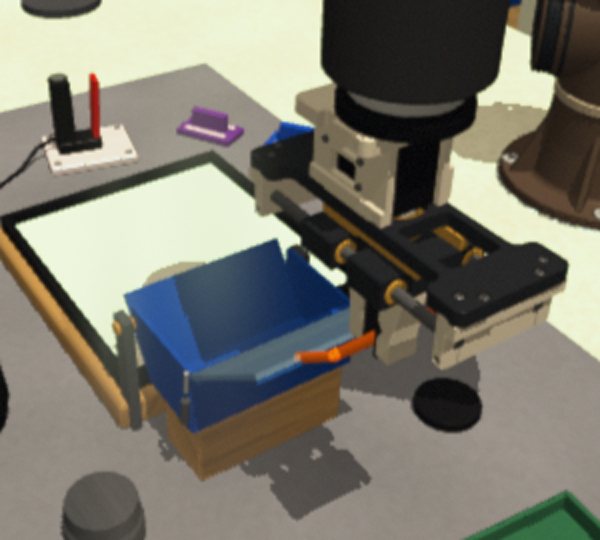

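The lid is swung back with its bar held at about side (365,305). I'll release it with a small opening and rise.

>>> arm_command(commands=[{"tx": 0, "ty": 0, "tz": 0, "twist": 0}, {"tx": 0, "ty": 0, "tz": 0, "twist": 0}, {"tx": 0, "ty": 0, "tz": 0, "twist": 0}, {"tx": 0, "ty": 0, "tz": 0, "twist": 0}, {"tx": 0, "ty": 0, "tz": -0.04, "twist": 0}, {"tx": 0, "ty": 0, "tz": -0.1, "twist": 0}, {"tx": 0, "ty": 0, "tz": -0.2, "twist": 0}, {"tx": 0, "ty": 0, "tz": -0.3, "twist": 0}], claw=0.24)

```text
t: 19.18
eef_pos: [0.5671, 0.2952, 0.2972]
ee_rot: [-3.14, -0.001, -3.105]
force: [0.4, 0.9, 0.8]
width: 0.0211
gripper_force: 0.0
```

```bash
python3 go.py .439 .1496 .22 182.2; python3 - <<'E'
from h import *
for n in("top","side"):
    grab_frame(n)
    print(n,[(round(d['score'],2),d['uv']) for d in spot_point('lid_bar',n)],[proj(n,[.567,.179+.147*-np.cos(a+.027),.1255+.147*np.sin(a+.027)]) for a in(2.4,2.6)],[(round(d['score'],2),d['uv']) for d in spot_point('tub_handle',n)])
E
```

```text
t 19.2 pos [0.5671 0.2952 0.2972] yaw -177.9 w 0.0211 F [0.4 0.9 0.8] -> shares [ 0.533 -0.563  0.31 ] twist -0.001 mm [ 133.2 -140.7   77.5]
top [(0.73, [155.9, 187.9]), (0.16, [248.5, 185.0])] [array([160.52768934, 184.76445433]), array([155.12116463, 187.62528373])] [(0.74, [248.0, 265.0]), (0.5, [234.6, 196.5]), (0.46, [498.9, 238.8]), (0.19, [516.3, 244.1])]
side [(0.95, [395.1, 307.6])] [array([387.5444543 , 288.11950551]), array([394.27768222, 310.36449775])] [(0.86, [395.4, 286.8])]
```

Both views put the lid at about 2.6 rad. Now to the side bar.

>>> arm_command(commands=[{"tx": 0.15, "ty": -0.15, "tz": 0, "twist": 0}, {"tx": 0.25, "ty": -0.25, "tz": 0, "twist": 0}, {"tx": 0.35, "ty": -0.35, "tz": 0, "twist": 0}, {"tx": 0.45, "ty": -0.45, "tz": 0, "twist": 0}, {"tx": 0.55, "ty": -0.56, "tz": 0, "twist": 0}, {"tx": 0.553, "ty": -0.563, "tz": 0.1, "twist": 0}, {"tx": 0.553, "ty": -0.563, "tz": 0.2, "twist": 0}, {"tx": 0.553, "ty": -0.563, "tz": 0.31, "twist": 0}], claw=0.6)

```text
t: 20.15
eef_pos: [0.4338, 0.1495, 0.2185]
ee_rot: [3.14, 0.002, -3.105]
force: [0.8, 0.5, -0.4]
width: 0.0524
gripper_force: 0.0
```

```bash
python3 go.py .434 .1496 .086 182.2; python3 - <<'E'
from h import *
grab_frame("side")
print([(round(d['score'],2),d['uv'],atz("side",d['uv'],.08)) for d in spot_point('tub_handle',"side")])
E
```

```text
t 20.1 pos [0.4338 0.1495 0.2185] yaw -177.9 w 0.0524 F [ 0.8  0.5 -0.4] -> shares [ 0.   -0.    0.53] twist -0.001 mm [ 1.000e-01 -1.000e-01  1.325e+02]
[(0.92, [393.5, 286.2], array([0.44262655, 0.15642391, 0.08      ]))]
```

>>> arm_command(commands=[{"tx": 0, "ty": 0, "tz": 0.09, "twist": 0}, {"tx": 0, "ty": 0, "tz": 0.18, "twist": 0}, {"tx": 0, "ty": 0, "tz": 0.27, "twist": 0}, {"tx": 0, "ty": 0, "tz": 0.36, "twist": 0}, {"tx": 0, "ty": 0, "tz": 0.43, "twist": 0}, {"tx": 0, "ty": 0, "tz": 0.49, "twist": 0}, {"tx": 0, "ty": 0, "tz": 0.52, "twist": 0}, {"tx": 0, "ty": 0, "tz": 0.525, "twist": 0}])

```text
t: 20.92
eef_pos: [0.4341, 0.1499, 0.0867]
ee_rot: [-3.14, -0.002, -3.105]
force: [-0.4, -0.2, 0.2]
width: 0.0525
gripper_force: 0.0
```

>>> arm_command(commands=[{"tx": 0, "ty": 0, "tz": 0, "twist": 0}, {"tx": 0, "ty": 0, "tz": 0, "twist": 0}, {"tx": 0, "ty": 0, "tz": 0, "twist": 0}, {"tx": 0, "ty": 0, "tz": 0, "twist": 0}, {"tx": 0, "ty": 0, "tz": 0, "twist": 0}, {"tx": 0, "ty": 0, "tz": 0, "twist": 0}, {"tx": 0, "ty": 0, "tz": 0, "twist": 0}, {"tx": 0, "ty": 0, "tz": 0, "twist": 0}], claw=0, grip_force=20)

```text
t: 21.58
eef_pos: [0.4343, 0.1502, 0.0876]
ee_rot: [3.141, 0.0, -3.105]
force: [-1.0, 0.7, 1.9]
width: 0.009
gripper_force: 20.0
```

```bash
python3 go.py .434 .1496 .086 182.2; python3 - <<'E'
from h import *
save("top","t6.png",[180,130,420,310],3)
E
```

```text
t 21.6 pos [0.4343 0.1502 0.0876] yaw -177.9 w 0.009 F [-1.   0.7  1.9] -> shares [ 0.001 -0.002  0.006] twist -0.001 mm [ 0.3 -0.6  1.6]
```

View pics/t6.png

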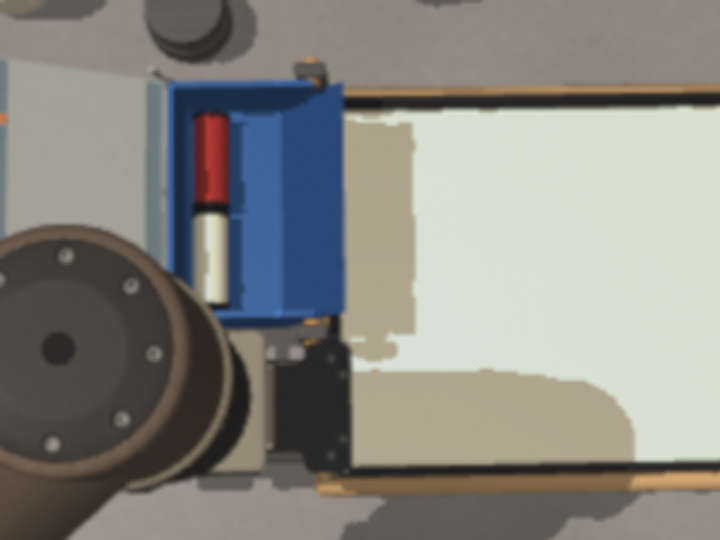

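The top crop shows red and white rolls at the rear of the open tub (210,155 and 212,258 in the crop), with the bar pinched. The wrist is close to the lid's sweep, so I'll re-grip 17 mm further out.

>>> arm_command(commands=[{"tx": 0, "ty": 0, "tz": 0, "twist": 0}, {"tx": 0, "ty": 0, "tz": 0, "twist": 0}, {"tx": 0, "ty": 0, "tz": 0, "twist": 0}, {"tx": 0.02, "ty": 0, "tz": 0, "twist": 0}, {"tx": 0.045, "ty": 0, "tz": 0, "twist": 0}, {"tx": 0.068, "ty": 0, "tz": 0, "twist": 0}, {"tx": 0.068, "ty": 0, "tz": 0.006, "twist": 0}, {"tx": 0.068, "ty": 0, "tz": 0.006, "twist": 0}], claw=0.35)

```text
t: 22.3
eef_pos: [0.4167, 0.1494, 0.0858]
ee_rot: [3.142, -0.0, -3.104]
force: [-0.1, -0.3, -0.3]
width: 0.0308
gripper_force: 0.0
```

>>> arm_command(commands=[{"tx": 0, "ty": 0, "tz": 0, "twist": 0}, {"tx": 0, "ty": 0, "tz": 0, "twist": 0}, {"tx": 0, "ty": 0, "tz": 0, "twist": 0}, {"tx": 0, "ty": 0, "tz": 0, "twist": 0}, {"tx": 0, "ty": 0, "tz": 0, "twist": 0}, {"tx": 0, "ty": 0, "tz": 0, "twist": 0}, {"tx": 0, "ty": 0, "tz": 0, "twist": 0}, {"tx": 0, "ty": 0, "tz": 0, "twist": 0}], claw=0, grip_force=25)

```text
t: 22.97
eef_pos: [0.4174, 0.1495, 0.0859]
ee_rot: [3.141, 0.0, -3.105]
force: [0.7, 1.0, -0.5]
width: 0.0092
gripper_force: 25.0
```

```bash
python3 - <<'E'
import numpy as np
a0=np.arctan2(-30,70);r=76.16/250
def row(t):return r*(np.cos(a0+t)-np.cos(a0)),-r*(np.sin(a0+t)-np.sin(a0))
st=[.1,.2,.3,.4,.5,.6,.7,.8,.9,1.0,1.1,1.2,1.3,1.4,1.5,1.6,1.65,1.7,1.75,1.8,1.85,1.9,1.95,2.0]
p=(0,0)
for k in range(0,24,8):
    print([tuple(round(float(a-b),3) for a,b in zip(row(t),p)) for t in st[k:k+8]]);p=row(st[k+7])
E
python3 go.py .417 .1502 .086 182.2
```

```text
[(0.011, -0.029), (0.018, -0.058), (0.023, -0.088), (0.025, -0.119), (0.023, -0.149), (0.019, -0.179), (0.011, -0.209), (0.001, -0.237)]
[(-0.013, -0.027), (-0.029, -0.054), (-0.047, -0.078), (-0.068, -0.1), (-0.091, -0.12), (-0.115, -0.138), (-0.142, -0.154), (-0.169, -0.166)]
[(-0.014, -0.005), (-0.029, -0.01), (-0.044, -0.014), (-0.059, -0.017), (-0.074, -0.019), (-0.089, -0.02), (-0.104, -0.021), (-0.119, -0.021)]
t 23.0 pos [0.4174 0.1495 0.0859] yaw -177.9 w 0.0092 F [ 0.7  1.  -0.5] -> shares [ 0.001  0.003 -0.   ] twist -0.001 mm [ 0.3  0.7 -0.1]
```

>>> arm_command(commands=[{"tx": 0, "ty": 0.011, "tz": -0.029, "twist": 0}, {"tx": 0, "ty": 0.018, "tz": -0.058, "twist": 0}, {"tx": 0, "ty": 0.023, "tz": -0.088, "twist": 0}, {"tx": 0, "ty": 0.025, "tz": -0.119, "twist": 0}, {"tx": 0, "ty": 0.023, "tz": -0.149, "twist": 0}, {"tx": 0, "ty": 0.019, "tz": -0.179, "twist": 0}, {"tx": 0, "ty": 0.011, "tz": -0.209, "twist": 0}, {"tx": 0, "ty": 0.001, "tz": -0.237, "twist": 0}])

```text
t: 23.63
eef_pos: [0.4173, 0.1507, 0.1462]
ee_rot: [3.139, 0.001, -3.105]
force: [-0.9, 7.5, -4.0]
width: 0.0092
gripper_force: 25.0
```

```bash
python3 go.py .417 .1502 .086 182.2; python3 - <<'E'
from h import *
save("side","s7.png",[200,90,500,360],2)
E
```

```text
t 23.6 pos [0.4173 0.1507 0.1462] yaw -177.9 w 0.0092 F [-0.9  7.5 -4. ] -> shares [ 0.001 -0.002  0.241] twist -0.001 mm [ 0.3 -0.6 60.2]
```

View pics/s7.png

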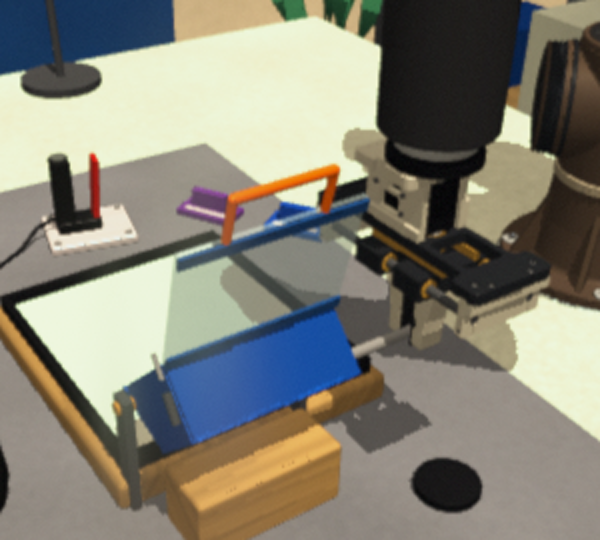

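The tub is tipped about 0.8 rad, the lid is upright and still back, and the wrist is clear. Continuing, more slowly.

>>> arm_command(commands=[{"tx": 0, "ty": -0.006, "tz": -0.027, "twist": 0}, {"tx": 0, "ty": -0.022, "tz": -0.054, "twist": 0}, {"tx": 0, "ty": -0.04, "tz": -0.078, "twist": 0}, {"tx": 0, "ty": -0.061, "tz": -0.1, "twist": 0}, {"tx": 0, "ty": -0.084, "tz": -0.12, "twist": 0}, {"tx": 0, "ty": -0.108, "tz": -0.138, "twist": 0}, {"tx": 0, "ty": -0.135, "tz": -0.154, "twist": 0}, {"tx": 0, "ty": -0.162, "tz": -0.166, "twist": 0}])

```text
t: 24.35
eef_pos: [0.4194, 0.1112, 0.1894]
ee_rot: [3.137, 0.003, -3.104]
force: [-8.6, 9.9, 14.9]
width: 0.0088
gripper_force: 25.0
```

>>> arm_command(commands=[{"tx": 0, "ty": -0.014, "tz": -0.005, "twist": 0}, {"tx": 0, "ty": -0.029, "tz": -0.01, "twist": 0}, {"tx": 0, "ty": -0.044, "tz": -0.014, "twist": 0}, {"tx": 0, "ty": -0.059, "tz": -0.017, "twist": 0}, {"tx": 0, "ty": -0.074, "tz": -0.019, "twist": 0}, {"tx": 0, "ty": -0.089, "tz": -0.02, "twist": 0}, {"tx": 0, "ty": -0.104, "tz": -0.021, "twist": 0}, {"tx": 0, "ty": -0.119, "tz": -0.021, "twist": 0}])

```text
t: 25.02
eef_pos: [0.4205, 0.0794, 0.1943]
ee_rot: [3.141, 0.003, -3.104]
force: [-2.6, 0.6, 11.3]
width: 0.0092
gripper_force: 25.0
```

>>> arm_command(commands=[{"tx": 0, "ty": 0, "tz": 0, "twist": 0}, {"tx": 0, "ty": 0, "tz": 0, "twist": 0}, {"tx": 0, "ty": 0, "tz": 0, "twist": 0}, {"tx": 0, "ty": 0, "tz": 0, "twist": 0}, {"tx": 0, "ty": 0, "tz": 0, "twist": 0}, {"tx": 0, "ty": 0, "tz": 0, "twist": 0}, {"tx": 0, "ty": 0, "tz": 0, "twist": 0}, {"tx": 0, "ty": 0, "tz": 0, "twist": 0}])

```text
t: 25.68
eef_pos: [0.4205, 0.0791, 0.1942]
ee_rot: [-3.142, 0.002, -3.104]
force: [-2.3, -0.4, 11.3]
width: 0.0089
gripper_force: 25.0
```

```bash
python3 - <<'E'
from h import *
a=grab_frame("side")[90:340,200:480];b=grab_frame("top")[130:310,220:450]
a=cv2.resize(a,None,fx=1.5,fy=1.5);b=cv2.resize(b,None,fx=1.5,fy=1.5);h=max(len(a),len(b))
a,b=[cv2.copyMakeBorder(i,0,h-len(i),0,0,0) for i in(a,b)]
cv2.imwrite("pics/s8.png",np.hstack([a,b])[:,:,::-1])
E
```

```text
(no output)
```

View pics/s8.png

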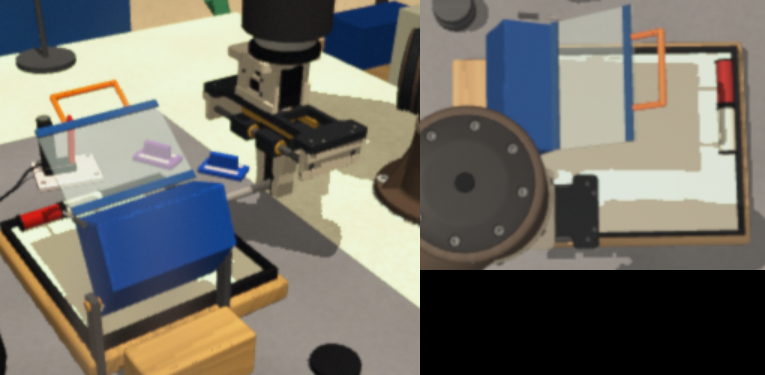

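Both rolls, red (725,82) and white (727,125), lie on the panel against its far rim. Now I'll bring the tub back down.

```bash
python3 - <<'E'
import numpy as np
a0=np.arctan2(-30,70);r=76.16/250
def row(t):return r*(np.cos(a0+t)-np.cos(a0)),-r*(np.sin(a0+t)-np.sin(a0))
st=[1.95,1.86,1.78,1.69,1.6,1.51,1.43,1.34,1.25,1.17,1.08,1.0,.91,.83,.75,.66,.58,.49,.41,.33,.24,.16,.08,0]
p=row(2.)
for k in range(0,24,8):
    print([tuple(round(float(a-b),3) for a,b in zip(row(t),p)) for t in st[k:k+8]]);p=row(st[k+7])
E
```

```text
[(0.015, 0.0), (0.043, 0.002), (0.067, 0.006), (0.093, 0.012), (0.119, 0.021), (0.144, 0.032), (0.166, 0.044), (0.188, 0.059)]
[(0.021, 0.017), (0.039, 0.034), (0.057, 0.055), (0.071, 0.074), (0.086, 0.098), (0.097, 0.119), (0.106, 0.142), (0.114, 0.168)]
[(0.005, 0.024), (0.009, 0.051), (0.01, 0.075), (0.009, 0.1), (0.006, 0.127), (0.001, 0.151), (-0.006, 0.174), (-0.015, 0.197)]
```

>>> arm_command(commands=[{"tx": 0, "ty": 0.015, "tz": 0, "twist": 0}, {"tx": 0, "ty": 0.043, "tz": 0.002, "twist": 0}, {"tx": 0, "ty": 0.067, "tz": 0.006, "twist": 0}, {"tx": 0, "ty": 0.093, "tz": 0.012, "twist": 0}, {"tx": 0, "ty": 0.119, "tz": 0.021, "twist": 0}, {"tx": 0, "ty": 0.144, "tz": 0.032, "twist": 0}, {"tx": 0, "ty": 0.166, "tz": 0.044, "twist": 0}, {"tx": 0, "ty": 0.188, "tz": 0.059, "twist": 0}])

```text
t: 26.45
eef_pos: [0.4183, 0.1271, 0.1769]
ee_rot: [3.142, 0.0, -3.105]
force: [5.4, -0.2, 1.1]
width: 0.0091
gripper_force: 25.0
```

>>> arm_command(commands=[{"tx": 0, "ty": 0.021, "tz": 0.017, "twist": 0}, {"tx": 0, "ty": 0.039, "tz": 0.034, "twist": 0}, {"tx": 0, "ty": 0.057, "tz": 0.055, "twist": 0}, {"tx": 0, "ty": 0.071, "tz": 0.074, "twist": 0}, {"tx": 0, "ty": 0.083, "tz": 0.098, "twist": 0}, {"tx": 0, "ty": 0.093, "tz": 0.119, "twist": 0}, {"tx": 0, "ty": 0.101, "tz": 0.142, "twist": 0}, {"tx": 0, "ty": 0.108, "tz": 0.168, "twist": 0}])

```text
t: 27.12
eef_pos: [0.417, 0.1539, 0.1345]
ee_rot: [3.141, -0.0, -3.105]
force: [4.0, 0.2, -1.4]
width: 0.009
gripper_force: 25.0
```

>>> arm_command(commands=[{"tx": 0, "ty": 0.005, "tz": 0.024, "twist": 0}, {"tx": 0, "ty": 0.009, "tz": 0.051, "twist": 0}, {"tx": 0, "ty": 0.01, "tz": 0.075, "twist": 0}, {"tx": 0, "ty": 0.009, "tz": 0.1, "twist": 0}, {"tx": 0, "ty": 0.006, "tz": 0.127, "twist": 0}, {"tx": 0, "ty": 0.001, "tz": 0.151, "twist": 0}, {"tx": 0, "ty": -0.006, "tz": 0.172, "twist": 0}, {"tx": 0, "ty": -0.013, "tz": 0.19, "twist": 0}])

```text
t: 27.78
eef_pos: [0.4177, 0.1496, 0.0882]
ee_rot: [-3.14, 0.001, -3.104]
force: [-7.8, 1.9, 36.6]
width: 0.0093
gripper_force: 25.0
```

```bash
python3 go.py .417 .1495 .087 182.2; python3 - <<'E'
from h import *
print([(round(d['score'],2),d['uv']) for d in (grab_frame("side"),spot_point('lid_bar',"side"))[1]],[(round(d['score'],2),d['uv']) for d in spot_point('tub_handle',"side")])
E
```

```text
t 27.8 pos [0.4177 0.1496 0.0882] yaw -177.9 w 0.0093 F [-7.8  1.9 36.6] -> shares [ 0.003 -0.     0.005] twist -0.0 mm [ 0.7 -0.   1.2]
[(0.92, [394.2, 308.5])] [(0.83, [393.7, 282.5])]
```

>>> arm_command(commands=[{"tx": 0, "ty": 0, "tz": -0.008, "twist": 0}, {"tx": 0, "ty": 0, "tz": -0.012, "twist": 0}, {"tx": 0, "ty": 0, "tz": -0.012, "twist": 0}, {"tx": 0, "ty": 0, "tz": -0.012, "twist": 0}, {"tx": 0, "ty": 0, "tz": -0.012, "twist": 0}, {"tx": 0, "ty": 0, "tz": -0.012, "twist": 0}, {"tx": 0, "ty": 0, "tz": -0.012, "twist": 0}, {"tx": 0, "ty": 0, "tz": -0.012, "twist": 0}], claw=0.5)

```text
t: 28.6
eef_pos: [0.4171, 0.1502, 0.0905]
ee_rot: [-3.141, -0.0, -3.105]
force: [0.6, -0.7, -0.7]
width: 0.0439
gripper_force: 0.0
```

>>> arm_command(commands=[{"tx": 0, "ty": 0, "tz": -0.1, "twist": 0}, {"tx": 0, "ty": 0, "tz": -0.22, "twist": 0}, {"tx": 0, "ty": 0, "tz": -0.34, "twist": 0}, {"tx": 0, "ty": 0, "tz": -0.46, "twist": 0}, {"tx": 0, "ty": 0, "tz": -0.58, "twist": 0}, {"tx": 0, "ty": 0, "tz": -0.7, "twist": 0}, {"tx": 0, "ty": 0, "tz": -0.8, "twist": 0}, {"tx": 0, "ty": 0, "tz": -0.85, "twist": 0}])

```text
t: 29.27
eef_pos: [0.418, 0.1506, 0.3067]
ee_rot: [3.139, 0.004, -3.105]
force: [-0.1, 0.5, -0.3]
width: 0.0438
gripper_force: 0.0
```

```bash
python3 go.py .567 .2985 .29 182.2; python3 - <<'E'
from h import *
for n in("top","side"):
    grab_frame(n)
    print(n,[(round(d['score'],2),d['uv']) for d in spot_point('lid_bar',n)],[(q,round(d['score'],2),d['uv'],atz(n,d['uv'],.048)) for q in("roll0",) for d in spot_point(q,n)])
E
```

```text
t 29.3 pos [0.418  0.1506 0.3067] yaw -177.9 w 0.0438 F [-0.1  0.5 -0.3] -> shares [-0.617  0.569  0.07 ] twist -0.001 mm [-154.3  142.3   17.6]
top [] [('roll0', 0.8, [426.0, 215.2], array([ 0.5561069 , -0.20613965,  0.048     ])), ('roll0', 0.68, [421.6, 188.3], array([ 0.61278766, -0.19693224,  0.048     ]))]
side [(0.74, [455.2, 442.3]), (0.65, [397.2, 307.9])] [('roll0', 0.85, [228.4, 233.3], array([ 0.61423512, -0.19885889,  0.048     ])), ('roll0', 0.82, [251.9, 226.3], array([ 0.55904511, -0.19952988,  0.048     ]))]
```

>>> arm_command(commands=[{"tx": -0.1, "ty": 0.1, "tz": 0, "twist": 0}, {"tx": -0.2, "ty": 0.2, "tz": 0, "twist": 0}, {"tx": -0.3, "ty": 0.3, "tz": 0, "twist": 0}, {"tx": -0.4, "ty": 0.4, "tz": 0, "twist": 0}, {"tx": -0.5, "ty": 0.5, "tz": 0, "twist": 0}, {"tx": -0.6, "ty": 0.6, "tz": 0, "twist": 0}, {"tx": -0.615, "ty": 0.605, "tz": 0, "twist": 0}, {"tx": -0.615, "ty": 0.605, "tz": 0.07, "twist": 0}], claw=0.24)

```text
t: 30.23
eef_pos: [0.5676, 0.3088, 0.2852]
ee_rot: [-3.141, 0.001, -3.104]
force: [1.6, -0.0, 0.8]
width: 0.0206
gripper_force: 0.0
```

```bash
python3 go.py .567 .307 .209 182.2; python3 - <<'E'
from h import *
f=grab_frame("side");h=cv2.cvtColor(f,cv2.COLOR_RGB2HSV)
o=(h[...,0]<20)&(h[...,1]>140)&(h[...,2]>120);m=np.zeros_like(o);m[290:330,360:430]=1
y,x=np.nonzero(o&m);print("bar px",x.min(),x.max(),[(c,y[x==c].min(),y[x==c].max()) for c in range(x.min(),x.max(),5)])
for s in(-.04,0,.04):print(s,[proj("side",[.567+s,yy+.038*s,zz]).round(1) for yy,zz in((.307,.198),(.304,.2))])
E
```

```text
t 30.2 pos [0.5676 0.3088 0.2852] yaw -177.9 w 0.0206 F [ 1.6 -0.   0.8] -> shares [ 0.003 -0.007  0.305] twist -0.0 mm [ 0.7 -1.7 76.2]
bar px 360 421 [(360, np.int64(317), np.int64(322)), (365, np.int64(318), np.int64(323)), (370, np.int64(318), np.int64(324)), (375, np.int64(316), np.int64(323)), (380, np.int64(314), np.int64(320)), (385, np.int64(312), np.int64(317)), (390, np.int64(309), np.int64(315)), (395, np.int64(307), np.int64(313)), (400, np.int64(295), np.int64(310)), (405, np.int64(295), np.int64(308)), (410, np.int64(296), np.int64(306)), (415, np.int64(296), np.int64(303)), (420, np.int64(296), np.int64(301))]
-0.04 [array([418.5, 299.1]), array([417.1, 296.6])]
0 [array([394.3, 310.3]), array([393. , 307.7])]
0.04 [array([368.7, 322.2]), array([367.4, 319.5])]
```

>>> arm_command(commands=[{"tx": 0, "ty": 0, "tz": 0.06, "twist": 0}, {"tx": 0, "ty": 0, "tz": 0.12, "twist": 0}, {"tx": 0, "ty": 0, "tz": 0.17, "twist": 0}, {"tx": 0, "ty": 0, "tz": 0.21, "twist": 0}, {"tx": 0, "ty": 0, "tz": 0.25, "twist": 0}, {"tx": 0, "ty": 0, "tz": 0.28, "twist": 0}, {"tx": 0, "ty": 0, "tz": 0.3, "twist": 0}, {"tx": 0, "ty": 0, "tz": 0.3, "twist": 0}])

```text
t: 30.95
eef_pos: [0.5649, 0.3067, 0.2094]
ee_rot: [-3.141, -0.001, -3.105]
force: [0.2, 0.3, -0.0]
width: 0.0213
gripper_force: 0.0
```

>>> arm_command(commands=[{"tx": 0, "ty": 0, "tz": 0, "twist": 0}, {"tx": 0, "ty": -0.002, "tz": 0, "twist": 0}, {"tx": 0, "ty": -0.004, "tz": 0, "twist": 0}, {"tx": 0, "ty": -0.006, "tz": 0, "twist": 0}, {"tx": 0, "ty": -0.006, "tz": 0, "twist": 0}, {"tx": 0, "ty": -0.006, "tz": 0, "twist": 0}, {"tx": 0, "ty": -0.006, "tz": 0, "twist": 0}, {"tx": 0, "ty": -0.006, "tz": 0, "twist": 0}], claw=0, grip_force=15)

```text
t: 31.62
eef_pos: [0.5657, 0.3057, 0.2112]
ee_rot: [3.141, 0.001, -3.105]
force: [-0.2, 0.0, 4.4]
width: 0.0075
gripper_force: 15.0
```

```bash
python3 - <<'E'
import numpy as np
r=.588
def row(t):a=.027+t;return -r*np.cos(a),-r*np.sin(a)
st=list(np.round(np.linspace(2.6,0,28),3)[1:])+[0]*5
p=row(2.6)
for k in range(0,32,8):
    b=st[k:k+8];print(b,[tuple(round(float(a-c),3) for a,c in zip(row(t),p)) for t in b]);p=row(b[-1])
E
```

```text
[np.float64(2.504), np.float64(2.407), np.float64(2.311), np.float64(2.215), np.float64(2.119), np.float64(2.022), np.float64(1.926), np.float64(1.83)] [(-0.03, -0.048), (-0.065, -0.093), (-0.104, -0.134), (-0.146, -0.171), (-0.192, -0.204), (-0.241, -0.233), (-0.293, -0.256), (-0.346, -0.275)]
[np.float64(1.733), np.float64(1.637), np.float64(1.541), np.float64(1.444), np.float64(1.348), np.float64(1.252), np.float64(1.156), np.float64(1.059)] [(-0.055, -0.013), (-0.111, -0.021), (-0.168, -0.024), (-0.225, -0.021), (-0.28, -0.013), (-0.335, 0.001), (-0.388, 0.02), (-0.44, 0.044)]
[np.float64(0.963), np.float64(0.867), np.float64(0.77), np.float64(0.674), np.float64(0.578), np.float64(0.481), np.float64(0.385), np.float64(0.289)] [(-0.049, 0.029), (-0.094, 0.062), (-0.137, 0.1), (-0.175, 0.141), (-0.21, 0.186), (-0.24, 0.234), (-0.265, 0.285), (-0.285, 0.338)]
[np.float64(0.193), np.float64(0.096), np.float64(0.0), 0, 0, 0, 0, 0] [(-0.015, 0.054), (-0.025, 0.111), (-0.029, 0.167), (-0.029, 0.167), (-0.029, 0.167), (-0.029, 0.167), (-0.029, 0.167), (-0.029, 0.167)]
```

>>> arm_command(commands=[{"tx": 0, "ty": -0.03, "tz": -0.048, "twist": 0}, {"tx": 0, "ty": -0.065, "tz": -0.093, "twist": 0}, {"tx": 0, "ty": -0.104, "tz": -0.134, "twist": 0}, {"tx": 0, "ty": -0.146, "tz": -0.171, "twist": 0}, {"tx": 0, "ty": -0.192, "tz": -0.204, "twist": 0}, {"tx": 0, "ty": -0.241, "tz": -0.233, "twist": 0}, {"tx": 0, "ty": -0.293, "tz": -0.256, "twist": 0}, {"tx": 0, "ty": -0.346, "tz": -0.275, "twist": 0}])

```text
t: 32.28
eef_pos: [0.5689, 0.2174, 0.2804]
ee_rot: [3.142, 0.001, -3.105]
force: [4.4, 0.4, 1.0]
width: 0.0076
gripper_force: 15.0
```

>>> arm_command(commands=[{"tx": 0, "ty": -0.055, "tz": -0.013, "twist": 0}, {"tx": 0, "ty": -0.111, "tz": -0.021, "twist": 0}, {"tx": 0, "ty": -0.168, "tz": -0.024, "twist": 0}, {"tx": 0, "ty": -0.225, "tz": -0.021, "twist": 0}, {"tx": 0, "ty": -0.28, "tz": -0.013, "twist": 0}, {"tx": 0, "ty": -0.335, "tz": 0.001, "twist": 0}, {"tx": 0, "ty": -0.388, "tz": 0.02, "twist": 0}, {"tx": 0, "ty": -0.44, "tz": 0.044, "twist": 0}])

```text
t: 32.95
eef_pos: [0.5722, 0.1076, 0.2675]
ee_rot: [-3.141, -0.001, -3.105]
force: [2.1, 0.6, -1.0]
width: 0.0074
gripper_force: 15.0
```

>>> arm_command(commands=[{"tx": 0, "ty": -0.049, "tz": 0.029, "twist": 0}, {"tx": 0, "ty": -0.094, "tz": 0.062, "twist": 0}, {"tx": 0, "ty": -0.137, "tz": 0.1, "twist": 0}, {"tx": 0, "ty": -0.175, "tz": 0.141, "twist": 0}, {"tx": 0, "ty": -0.21, "tz": 0.186, "twist": 0}, {"tx": 0, "ty": -0.24, "tz": 0.234, "twist": 0}, {"tx": 0, "ty": -0.265, "tz": 0.285, "twist": 0}, {"tx": 0, "ty": -0.285, "tz": 0.338, "twist": 0}])

```text
t: 33.62
eef_pos: [0.5746, 0.0371, 0.1822]
ee_rot: [3.142, -0.001, -3.105]
force: [0.7, 1.8, -1.3]
width: 0.0074
gripper_force: 15.0
```

>>> arm_command(commands=[{"tx": 0, "ty": -0.008, "tz": 0.027, "twist": 0}, {"tx": 0, "ty": -0.015, "tz": 0.054, "twist": 0}, {"tx": 0, "ty": -0.02, "tz": 0.08, "twist": 0}, {"tx": 0, "ty": -0.025, "tz": 0.111, "twist": 0}, {"tx": 0, "ty": -0.028, "tz": 0.135, "twist": 0}, {"tx": 0, "ty": -0.029, "tz": 0.15, "twist": 0}, {"tx": 0, "ty": -0.029, "tz": 0.155, "twist": 0}, {"tx": 0, "ty": -0.029, "tz": 0.155, "twist": 0}])

```text
t: 34.28
eef_pos: [0.575, 0.0307, 0.1447]
ee_rot: [-3.141, -0.001, -3.105]
force: [-3.6, 2.5, -0.5]
width: 0.0076
gripper_force: 15.0
```

>>> arm_command(commands=[{"tx": 0, "ty": 0, "tz": 0.006, "twist": 0}, {"tx": 0, "ty": 0, "tz": 0.01, "twist": 0}, {"tx": 0, "ty": 0, "tz": 0.01, "twist": 0}, {"tx": 0, "ty": 0, "tz": 0.01, "twist": 0}, {"tx": 0, "ty": 0, "tz": 0.01, "twist": 0}, {"tx": 0, "ty": 0, "tz": 0.01, "twist": 0}, {"tx": 0, "ty": 0, "tz": 0.01, "twist": 0}, {"tx": 0, "ty": 0, "tz": 0.01, "twist": 0}])

```text
t: 34.95
eef_pos: [0.5751, 0.0305, 0.1432]
ee_rot: [-3.141, -0.0, -3.105]
force: [-5.7, 1.0, 4.4]
width: 0.0076
gripper_force: 15.0
```

>>> arm_command(commands=[{"tx": 0, "ty": -0.003, "tz": 0, "twist": 0}, {"tx": 0, "ty": -0.006, "tz": 0, "twist": 0}, {"tx": 0, "ty": -0.01, "tz": 0, "twist": 0}, {"tx": 0, "ty": -0.01, "tz": 0, "twist": 0}, {"tx": 0, "ty": -0.01, "tz": 0, "twist": 0}, {"tx": 0, "ty": -0.01, "tz": -0.04, "twist": 0}, {"tx": 0, "ty": -0.01, "tz": -0.1, "twist": 0}, {"tx": 0, "ty": -0.01, "tz": -0.2, "twist": 0}], claw=0.24)

```text
t: 35.62
eef_pos: [0.5743, 0.0278, 0.1917]
ee_rot: [-3.141, -0.004, -3.105]
force: [0.5, 0.7, -0.7]
width: 0.0207
gripper_force: 0.0
```

>>> arm_command(commands=[{"tx": 0, "ty": -0.05, "tz": -0.15, "twist": 0}, {"tx": 0, "ty": -0.2, "tz": -0.3, "twist": 0}, {"tx": 0, "ty": -0.35, "tz": -0.4, "twist": 0}, {"tx": 0, "ty": -0.5, "tz": -0.4, "twist": 0}, {"tx": 0, "ty": -0.65, "tz": -0.4, "twist": 0}, {"tx": 0, "ty": -0.8, "tz": -0.4, "twist": 0}, {"tx": 0, "ty": -0.95, "tz": -0.4, "twist": 0}, {"tx": 0, "ty": -1, "tz": -0.4, "twist": 0}])

```text
t: 36.28
eef_pos: [0.5841, -0.226, 0.2933]
ee_rot: [-3.141, 0.0, -3.108]
force: [0.8, 1.0, -0.2]
width: 0.021
gripper_force: 0.0
```

```bash
python3 go.py .523 -.3765 .2 170; python3 - <<'E'
from h import *
a=grab_frame("side")[130:350,190:450];b=grab_frame("top")[130:310,220:450]
a=cv2.resize(a,None,fx=1.6,fy=1.6);b=cv2.resize(b,None,fx=1.6,fy=1.6);h=max(len(a),len(b))
a,b=[cv2.copyMakeBorder(i,0,h-len(i),0,0,0) for i in(a,b)]
cv2.imwrite("pics/s9.png",np.hstack([a,b])[:,:,::-1])
print([(round(d['score'],2),d['uv']) for d in spot_point('lid_bar',"side")])
for q in("grip_squeeze","trigger_tip","grip"):
  print(q,[(n,round(d["score"],2),d["uv"]) for n in("top","side") for d in spot_point(q,n)[:2]])
E
```

```text
t 36.3 pos [ 0.5841 -0.226   0.2933] yaw -178.1 w 0.021 F [ 0.8  1.  -0.2] -> shares [ 0.265 -0.593  0.374] twist 0.066 mm [  66.2 -148.2   93.4]
[(0.79, [291.2, 249.0]), (0.73, [238.5, 206.8])]
grip_squeeze [('top', 0.94, [512.7, 234.1]), ('top', 0.59, [138.1, 230.9]), ('side', 0.7, [236.0, 176.5])]
trigger_tip [('top', 0.52, [512.6, 245.8]), ('side', 0.67, [251.2, 168.8])]
grip [('top', 0.95, [502.8, 239.2]), ('top', 0.53, [283.7, 198.1]), ('side', 0.59, [238.2, 206.5])]
```

View pics/s9.png

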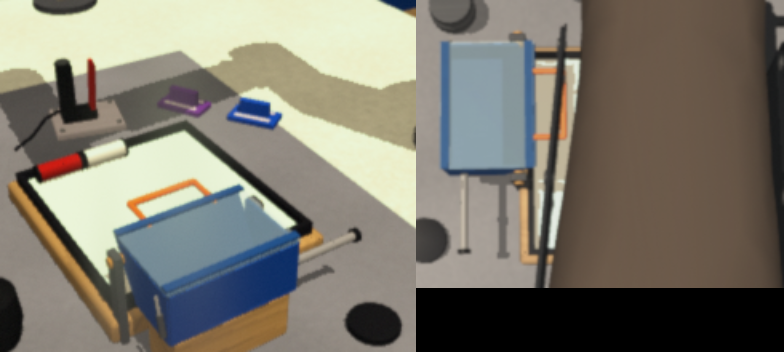

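```bash
python3 - <<'E'
from h import *
np.set_printoptions(precision=4,suppress=True)
print("post top",tri((521.5,221.5),(230,169.5)))
print("lever top",tri((522.5,243.5),(247.8,167.5)))
for u in((503.4,237.1),(503,236),(502.8,239.2)):print("origin top",atz("top",u,0))
for u in((238,206.4),(239,205),(238.2,206.5)):print("origin side",atz("side",u,0))
for u in((515.5,230.5),(512.7,234.1),(513,232)):print("sq top",atz("top",u,.088))
for u in((235,176),(236,176.5),(236.2,172.5)):print("sq side",atz("side",u,.088))
G=[.5195,-.376,np.radians(-10)]
c,s=np.cos(G[2]),np.sin(G[2]);w=lambda p:np.array([G[0]+c*p[0]-s*p[1],G[1]+s*p[0]+c*p[1],p[2]])
f=grab_frame("side");im=cv2.resize(f[150:220,200:290],None,fx=7,fy=7,interpolation=2)[:,:,::-1].copy()
L=[[(x,y,.11) for x,y in((.006,-.015),(.03,-.015),(.03,.015),(.006,.015),(.006,-.015))],[(.006,0,.02),(.006,0,.11)],[(.03,0,.02),(.03,0,.11)],[(-.031,-.013,.1),(-.031,.013,.1)],[(.003,0,.088),(.003,.001,.088)]]
for l in L:cv2.polylines(im,[np.int32([(proj("side",w(p))-[200,150]+.5)*7 for p in l])],False,(0,255,0),1)
cv2.imwrite("pics/g1.png",im)
E
```

```text
post top (array([ 0.5363, -0.3795,  0.1078]), np.float64(0.003304335120808824))
lever top (array([ 0.4918, -0.3815,  0.1023]), np.float64(0.007795690943629977))
origin top [ 0.5207 -0.385   0.    ]
origin top [ 0.5231 -0.3842  0.    ]
origin top [ 0.5161 -0.3836  0.    ]
origin side [ 0.5249 -0.3814  0.    ]
origin side [ 0.52  -0.387  0.   ]
origin side [ 0.5247 -0.3806  0.    ]
sq top [ 0.5227 -0.3762  0.088 ]
sq top [ 0.5153 -0.3704  0.088 ]
sq top [ 0.5195 -0.3711  0.088 ]
sq side [ 0.5249 -0.377   0.088 ]
sq side [ 0.5238 -0.3731  0.088 ]
sq side [ 0.5149 -0.3942  0.088 ]
```

View pics/g1.png

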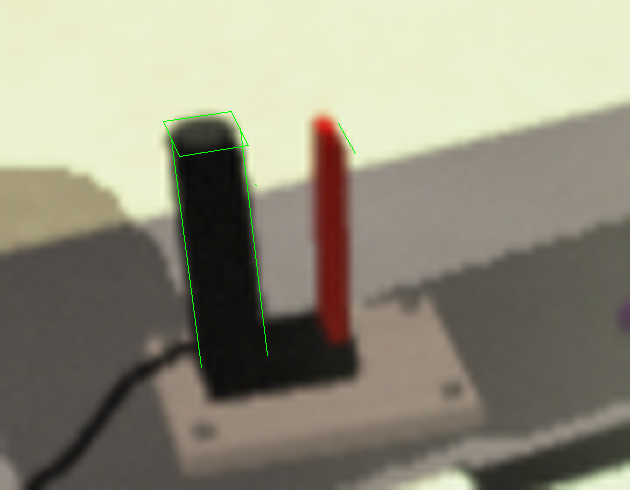

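The lid is shut, the tub is level and empty, and the two rolls lie on the panel by the far rim. In the crop, the post is at (205,130) and the red lever at (325,125), and the overlay fits within about 2 mm. Now to the shutter grip.

>>> arm_command(commands=[{"tx": 0.1, "ty": -0.1, "tz": 0, "twist": -0.434}, {"tx": 0.15, "ty": -0.2, "tz": 0, "twist": -0.434}, {"tx": 0.2, "ty": -0.3, "tz": 0, "twist": -0.434}, {"tx": 0.25, "ty": -0.4, "tz": 0, "twist": -0.434}, {"tx": 0.27, "ty": -0.5, "tz": 0, "twist": -0.434}, {"tx": 0.27, "ty": -0.593, "tz": 0, "twist": -0.434}, {"tx": 0.27, "ty": -0.593, "tz": 0.1, "twist": -0.434}, {"tx": 0.27, "ty": -0.593, "tz": 0.2, "twist": -0.434}], claw=1)

```text
t: 37.45
eef_pos: [0.5232, -0.3736, 0.2434]
ee_rot: [-3.138, 0.0, -2.1]
force: [0.3, -0.5, -1.6]
width: 0.0691
gripper_force: 0.0
```

```bash
python3 go.py .5215 -.3765 .17 -100
```

```text
t 37.5 pos [ 0.5232 -0.3736  0.2434] yaw -120.3 w 0.0691 F [ 0.3 -0.5 -1.6] -> shares [0.014 0.001 0.294] twist -0.113 mm [ 3.4  0.3 73.4]
```

>>> arm_command(commands=[{"tx": 0.01, "ty": 0, "tz": 0, "twist": -0.11}, {"tx": 0.01, "ty": 0, "tz": 0.05, "twist": -0.11}, {"tx": 0.01, "ty": 0, "tz": 0.1, "twist": -0.11}, {"tx": 0.01, "ty": 0, "tz": 0.17, "twist": -0.11}, {"tx": 0.01, "ty": 0, "tz": 0.24, "twist": -0.11}, {"tx": 0.01, "ty": 0, "tz": 0.29, "twist": -0.11}, {"tx": 0.01, "ty": 0, "tz": 0.29, "twist": -0.11}, {"tx": 0.01, "ty": 0, "tz": 0.29, "twist": -0.11}])

```text
t: 38.12
eef_pos: [0.5213, -0.374, 0.1699]
ee_rot: [3.14, -0.0, -1.759]
force: [-0.3, 0.4, 1.2]
width: 0.0878
gripper_force: 0.0
```

```bash
python3 go.py .5215 -.377 .09 -100; python3 - <<'E'
from h import *
save("side","g2.png",[180,100,330,220],5)
E
```

```text
t 38.1 pos [ 0.5213 -0.374   0.1699] yaw -100.8 w 0.0878 F [-0.3  0.4  1.2] -> shares [ 0.012 -0.003  0.319] twist -0.004 mm [ 2.9 -0.9 79.9]
```

View pics/g2.png

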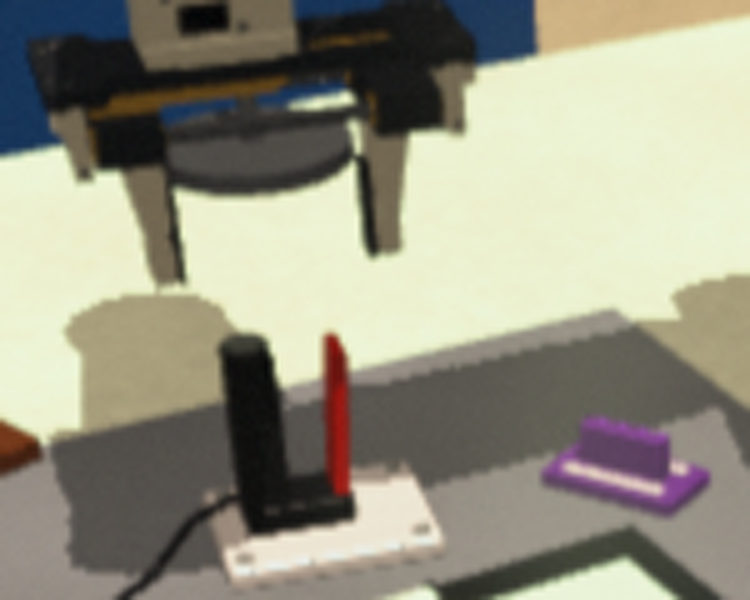

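The open fingers, with tips at crop (172,280) and (385,252), straddle the post and lever evenly. Descending.

>>> arm_command(commands=[{"tx": 0.01, "ty": 0, "tz": 0.04, "twist": 0}, {"tx": 0.01, "ty": 0, "tz": 0.08, "twist": 0}, {"tx": 0.01, "ty": 0, "tz": 0.13, "twist": 0}, {"tx": 0.01, "ty": 0, "tz": 0.18, "twist": 0}, {"tx": 0.01, "ty": 0, "tz": 0.23, "twist": 0}, {"tx": 0.01, "ty": 0, "tz": 0.28, "twist": 0}, {"tx": 0.01, "ty": 0, "tz": 0.315, "twist": 0}, {"tx": 0.01, "ty": 0, "tz": 0.32, "twist": 0}])

```text
t: 38.83
eef_pos: [0.5196, -0.3764, 0.0878]
ee_rot: [3.139, 0.001, -1.76]
force: [0.6, 0.6, -0.7]
width: 0.0874
gripper_force: 0.0
```

>>> arm_command(commands=[{"tx": 0, "ty": 0, "tz": 0, "twist": 0}, {"tx": 0, "ty": 0, "tz": 0, "twist": 0}, {"tx": 0, "ty": 0, "tz": 0, "twist": 0}, {"tx": 0, "ty": 0, "tz": 0, "twist": 0}, {"tx": 0, "ty": 0, "tz": 0, "twist": 0}, {"tx": 0, "ty": 0, "tz": 0, "twist": 0}, {"tx": 0, "ty": 0, "tz": 0, "twist": 0}, {"tx": 0, "ty": 0, "tz": 0, "twist": 0}], claw=0.5, grip_force=25)

```text
t: 39.5
eef_pos: [0.5289, -0.3786, 0.0911]
ee_rot: [-3.127, -0.002, -1.758]
force: [27.1, -8.3, -19.9]
width: 0.0453
gripper_force: 24.6
```

>>> arm_command(commands=[{"tx": 0, "ty": -0.01, "tz": 0, "twist": 0}, {"tx": 0, "ty": -0.02, "tz": 0, "twist": 0}, {"tx": 0, "ty": -0.03, "tz": 0, "twist": 0}, {"tx": 0, "ty": -0.03, "tz": 0, "twist": 0}, {"tx": 0, "ty": -0.03, "tz": 0, "twist": 0}, {"tx": 0, "ty": -0.03, "tz": 0, "twist": 0}, {"tx": 0, "ty": -0.03, "tz": 0, "twist": 0}, {"tx": 0, "ty": -0.03, "tz": 0, "twist": 0}], claw=0.4, grip_force=30)

```text
t: 40.17
eef_pos: [0.5298, -0.3788, 0.0911]
ee_rot: [-3.138, -0.001, -1.759]
force: [7.1, -0.7, 1.1]
width: 0.0432
gripper_force: 29.3
```

>>> arm_command(commands=[{"tx": 0, "ty": 0, "tz": 0, "twist": 0}, {"tx": 0, "ty": 0.01, "tz": 0, "twist": 0}, {"tx": 0, "ty": 0.02, "tz": 0, "twist": 0}, {"tx": 0, "ty": 0.03, "tz": 0, "twist": 0}, {"tx": 0, "ty": 0.03, "tz": 0, "twist": 0}, {"tx": 0, "ty": 0.03, "tz": 0, "twist": 0}, {"tx": 0, "ty": 0.03, "tz": 0, "twist": 0}, {"tx": 0, "ty": 0.03, "tz": 0, "twist": 0}], claw=1)

```text
t: 40.83
eef_pos: [0.5207, -0.3769, 0.0899]
ee_rot: [3.141, 0.0, -1.76]
force: [-0.5, -0.2, -0.5]
width: 0.0861
gripper_force: 0.0
```

>>> arm_command(commands=[{"tx": 0, "ty": 0, "tz": -0.1, "twist": 0}, {"tx": 0, "ty": 0, "tz": -0.2, "twist": 0}, {"tx": 0, "ty": 0, "tz": -0.3, "twist": 0}, {"tx": 0, "ty": 0, "tz": -0.4, "twist": 0}, {"tx": 0, "ty": 0, "tz": -0.5, "twist": 0}, {"tx": 0, "ty": 0, "tz": -0.6, "twist": 0}, {"tx": 0, "ty": 0, "tz": -0.6, "twist": 0}, {"tx": 0, "ty": 0, "tz": -0.6, "twist": 0}])

```text
t: 41.5
eef_pos: [0.5216, -0.3772, 0.2419]
ee_rot: [-3.138, -0.001, -1.759]
force: [-0.1, -0.3, 0.3]
width: 0.0877
gripper_force: 0.0
```

```bash
python3 - <<'E'
from h import *
f=grab_frame("side");cv2.imwrite("pics/f1.png",f[:,:,::-1])
print(get_state()["t"],[(d["score"],d["uv"]) for d in spot_point("trigger_tip","side")])
E
```

```text
41.55 [(0.55, [248.1, 170.4])]
```

View pics/f1.png

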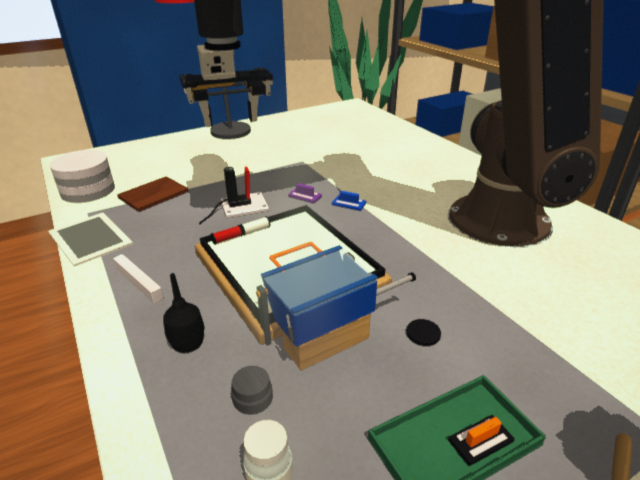

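The trigger is back out, the lid is shut and the rolls are on the panel. The carrier was nudged in the tray, from (452,432) to (482,438), so I'll check that it still lies flat.

```bash
python3 - <<'E'
from h import *
np.set_printoptions(precision=4,suppress=True)
f=grab_frame("top");h=cv2.cvtColor(f,cv2.COLOR_RGB2HSV);m=np.zeros((480,640),bool);m[175:290,100:180]=1
o=(m&(h[...,0]<20)&(h[...,1]>150)&(h[...,2]>90)).astype(np.uint8)
c=max(cv2.findContours(o,0,2)[0],key=cv2.contourArea);b=cv2.boxPoints(cv2.minAreaRect(c));P=np.array([atz("top",u,.039)[:2] for u in b]);print("rib",P.mean(0),np.linalg.norm(np.diff(P,axis=0),axis=1),"tray",[.512,.391])
a=cv2.resize(f[170:295,95:185],None,fx=4,fy=4,interpolation=2);s=grab_frame("side")[370:480,360:560];s=cv2.resize(s,None,fx=2.2,fy=2.2)
H=max(len(a),len(s));a,s=[cv2.copyMakeBorder(i,0,H-len(i),0,0,0) for i in(a,s)]
cv2.imwrite("pics/f2.png",np.hstack([a,s])[:,:,::-1])
E
```

```text
rib [0.4828 0.4087] [0.0482 0.0128 0.0482] tray [0.512, 0.391]
```

View pics/f2.png

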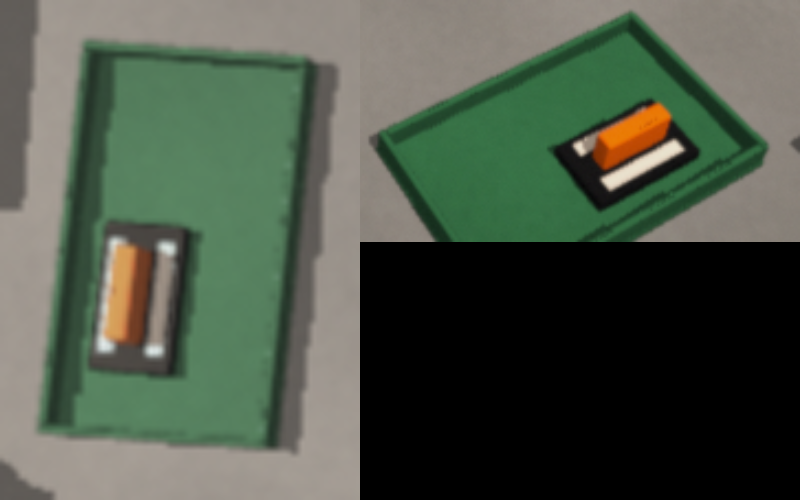

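The carrier lies flat inside the tray walls. Handing in.

```bash
python3 -c "
from station import *
print(job_done())"
```

```text
the job is handed in; nothing more can be done
None
```

I finished every step in order and handed the job in, but no verdict came back: the carrier is flat in the tray, both rolls are on the panel, the tub is level with its lid shut, and the trigger was squeezed and let go.

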